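Fit the sanding drum and pack the sanding kit

ROBOT

A 7-joint arm with a two-finger parallel gripper is mounted at the origin on the work surface. World frame = base frame: x ahead of the robot, y to its left, z up, the work surface at z = 0. Lengths are in m, angles in rad, forces in N, time in s.
With the tool pointing down it reaches from about 0.425 to 0.875 m from the base axis. Payload 4.7 kg.
Tool frame: the origin (TCP) lies on the centre line of the jaws, within the pads' length; the fingertips stand 14 mm ahead of it and the grasp point (between the pads) lies 5 mm behind it (ctrl.tcp_to_tips is the distance from the TCP to the fingertips, in m); z points along the fingers, y is the direction in which the jaws open and shut (so a half turn about z gives the same grasp; the last joint's range is limited). The gripper opens to 87 mm and grips with 3 to 60 N. Pads are 19 mm wide; open, the fingers measure 117 mm over their backs; the gripper's body (75 mm by 190 mm) begins 51 mm behind the grasp point.
Start: joints at [1.206, 0.321, -0.07, 1.45, 0.023, 1.371, -0.057], TCP at [0.24, -0.604, 0.237] pointing down, gripper open.
Joint ranges: [-2.86, 2.86], [-0.3, 2.09], [-1.38, 1.24], [0.06, 2.45], [-1.56, 4.7], [0.09, 2.05], [-2.69, 2.69]. Speed limits (rad/s): [2.57, 2.57, 3.14, 3.14, 3.14, 3.14, 3.14].

INTERFACE

Orientations are given as a unit quaternion [w, x, y, z].
In Python, from bench import ctrl gives the robot as it stands.
- The arm moves only by the tool play_rows, never from a script. Its argument "series" is a list of rows, each an object with "fingers": the gripper's target within -1 to 1 (shut at 1, half-way at 0, fully open at -1); "delta_pos": the shift along the tool's x, y, z in m, a list of three; "turn": the turn about the tool's z in degrees. In form: [{"fingers": fingers, "delta_pos": [x, y, z], "turn": turn}, ...]. A call has 1 to 10 rows; each row shifts and turns the pose as measured when the row begins, along the tool's axes as they then stand; what a row does not reach is not made up. A row lasts 1/12 s, in which the tool goes at most 41.7 mm and 7.16 degrees, less where a joint would pass 70% of its speed; a pose out of reach is approached as far as the arm can. A call with a gripper value outside its range is refused whole. The fingers move at their own pace and stop on an object; "force" is the grip in N (left out, the last holds). Time passes only in rows, so rows that do not move let the fingers close. It gives the time, the measured TCP pose, the force and the opening at its end, in the units of the state.
- ctrl.get_state(): the state, without advancing time (a new reading comes with each control period).
- ctrl.get_image(name): name is "scene" or "top" or "wrist"; returns a dict with "image" (400x640x3 uint8, blue, green, red), "K" (3x3 intrinsics, pixels), "R" (3x3) and "t" (3): a world point X has camera coordinates R X + t. Camera axes: x right, y down, z forward; pixel columns grow to the right and rows downward; lengths in m; the calibration is good to about 2 mm. A picture is of the moment at which its call begins. There is no depth.
- ctrl.sign_off(): hands the job in, once; it reports no verdict.
The state is a dict: "time": time; "qpos": joint angles; "qvel": joint speeds; "joint_efforts": joint torques, N m; "tcp_pos": TCP position; "tcp_rot": TCP orientation; "wrist_force": force on the tool from outside, world axes, zero at the start; "ft_torque": the same for the moment, N m; "finger_gap": finger opening in m.
Only numpy, scipy, OpenCV 4.12 (cv2) and the standard library are available. Lean on these libraries where they do the work, as an engineer would, in place of code of your own. Each camera call takes 0.05 s, during which the arm holds its last target. There are 200 camera calls.

TASK

First put the sanding drum into the sander's socket: press it lightly and turn it until its cross-shaped dog drops fully home in the hub, never forcing it, and then throw the clamp lever right over. After that pack the kit box in layers: all the sanding blocks lying flat on the floor of the box, cork down, then the divider board level on its ledges with the rib up, then all the wax tins standing upright on the divider. Some blocks or tins may be missing; leave the tape measure, the jar and the try square where they are.

Things in the scene. Friction and masses are not known exactly. Their poses are not given: they have to be found in the camera images.
- sander: steel plate of the sander, let into the bench and fixed, 190 (x) x 210 (y) x 20 mm: x +-95, y -80 to +130 mm from its origin, which lies on the bench under the drum axis; z up. On it, round the axis, a steel rim 36 mm high, 63 mm inside and 80 mm outside diameter; inside the rim is the hub (see socket)
- socket (a point): on the drum axis at the bottom of the hub's slots, level with the plate's top (20 mm above the bench); axes as the sander's. Hub face 14 mm, rim top 36 mm above it. Two slots 14 mm wide and 14 mm deep cross in the hub's face like a plus sign; the hub has stopped at any angle, not reported, and is stiff to turn (0.8 N m)
- clamp (a joint): clamp lever on the sander, 95 mm to the +y side of the drum axis; 0 = leaning to the sander's -x (open), 1.0 rad = thrown over to the sander's +x (clamped); hinged 42 mm above the bench about the sander's y, light friction, stays where it is left. Starts at 0 to 0.2
- clamp_tip (a point): centre of the black 26 mm ball at the end of the clamp lever, 80 mm from its hinge
- drum: upright sanding drum, 60 mm cylinder, 102 mm tall, 300 g; its lowest 12 mm is a steel drive dog: a plus sign of two bars 44 x 10 mm along its own x and y. Cylinder's lower edge chamfered 4 mm. Origin: centre of the dog's underside, z up; 14 mm above socket when the dog rests on the hub's face, 2 mm above it when fully home
- kitbox: open plywood kit box fixed to the bench, outside 220 (x) x 160 (y) x 70 mm high, walls and floor 5 mm. Inside each x end a ledge 14 mm deep, its top 50 mm above the bench, carries the divider; between the ledges the floor is 182 x 150 mm. body origin: centre of the underside
- divider: plywood divider board 200 (x) x 138 (y) x 6 mm (160 g) with an upright dark wooden rib in its middle to lift it by: 14 mm thick in x, 70 mm long in y, top 36 mm above the underside. Lies flat, rib up. Origin: centre of the underside. Home in the box its origin is 50 mm above the box's
- block1: cork-soled wooden sanding block 42 (x) x 60 (y) x 40 mm high, about 90 g, cork down; may be absent. body origin: centre of the underside
- block2: cork-soled wooden sanding block 42 (x) x 60 (y) x 40 mm high, about 90 g, cork down; may be absent. body origin: centre of the underside
- block3: cork-soled wooden sanding block 42 (x) x 60 (y) x 40 mm high, about 90 g, cork down; may be absent. body origin: centre of the underside
- tin1: round metal wax tin, 56 mm across, 45 mm tall, about 150 g, standing; may be absent. body origin: centre of the underside
- tin2: round metal wax tin, 56 mm across, 45 mm tall, about 150 g, standing; may be absent. body origin: centre of the underside
- tape: bystander: black tape measure, 62 x 36 x 55 mm. body origin: centre of the underside
- screwjar: bystander: glass jar 52 mm across, 62 mm tall. body origin: centre of the underside
- square: bystander: small try square lying flat, wooden stock 55 x 16 x 20 mm, thin steel blade 50 mm. Origin near its middle, on the bench
Not all that is in view belongs to the job. Leave any yellow look-alike of the tin1 alone.

How it is judged:
On the way, in this order (a step that is already met when the one before it is completed fails the run):
1. the drum has dropped fully home in the hub, upright (z of drum in the frame of socket below 0.006 m and horizontal distance between drum and socket below 0.004 m and angle between drum's own z axis and vertical below 0.06 rad), for 0.3 s.
2. the clamp lever is thrown over, the drum still home (all of step 1 and value of joint clamp above 0.8 rad), for 0.2 s.
3. every block present lies flat on the floor of the kit box (x of block1 in the frame of kitbox between -0.09 and 0.09 m and y of block1 in the frame of kitbox between -0.075 and 0.075 m and z of each of block1, block2, block3 in the frame of kitbox below 0.012 m and angle between each of block1, block2, block3's own z axis and vertical below 0.12 rad and x of block2 in the frame of kitbox between -0.09 and 0.09 m and y of block2 in the frame of kitbox between -0.075 and 0.075 m and x of block3 in the frame of kitbox between -0.09 and 0.09 m and y of block3 in the frame of kitbox between -0.075 and 0.075 m), for 0.2 s.
4. the divider lies level on its ledges over the blocks (all of step 3 and z of divider in the frame of kitbox between 0.044 and 0.055 m and horizontal distance between divider and kitbox below 0.012 m and angle between divider's own z axis and vertical below 0.05 rad and angle between the x axis of divider and the x axis of kitbox, either way round below 0.15 rad), for 0.2 s.
At the end, for the whole second after the job is handed in: Drum home (under 6 mm above socket, 4 mm off axis, 0.06 rad); lever past 0.8 rad; each block flat (0.12 rad) on the box floor; divider on its ledges (44-55 mm up, 12 mm off centre, level 0.05, aligned 0.15 rad); each tin upright (0.12 rad) on the divider; all at rest (all of step 2 and all of step 4 and z of tin1 in the frame of divider between 0.002 and 0.012 m and x of tin1 in the frame of divider between -0.1 and 0.1 m and y of tin1 in the frame of divider between -0.075 and 0.075 m and angle between each of tin1, tin2's own z axis and vertical below 0.12 rad and z of tin2 in the frame of divider between 0.002 and 0.012 m and x of tin2 in the frame of divider between -0.1 and 0.1 m and y of tin2 in the frame of divider between -0.075 and 0.075 m and linear speed of each of drum, block1, block2, block3, divider, tin1, tin2 below 0.03 m/s); the robot touches nothing.
It fails at once if the drum is forced into the sander (more than 60 N between them) (contact force between drum and sander above 60 N).
It fails at once if a bystander is shifted by more than 3 cm (distance of any of tape, screwjar, square from where it was at the start of the episode above 0.03 m).
Of block1, block2, block3 only 2 to 3 are there at a start; the rules pass over those that are not, and their reading is None.
Of tin1, tin2 only 1 to 2 are there at a start; the rules pass over those that are not, and their reading is None.
At some moment in a run one of block1, block2, block3, tin1, tin2 may be knocked a few centimetres aside while the robot is not near it.
It also fails if it takes over 210 s, if anything falls off the work surface, if the arm or the gripper's body presses on something with over 40 N, if the wrist force passes 120 N, or if a joint passes its speed limit or range.

## Working session

There is one attempt and no reset: what is moved stays moved. The work goes in short steps, Python scripts to look and compute and a tool call to move; the robot and the scene stay as the last step left them, time stands still between calls to the robot, and variables do not carry over. Pictures are saved under pics/ and viewed, about 12 in all and at most 16, crops included, and the job is handed in when it is done.

Besides the shell and the picture viewer there is one more tool, called in YAML: its name, and indented under it one key for each argument. play_rows: Moves the arm, as the interface text tells. Its arguments: {"type":"object","properties":{"series":{"type":"array"},"force":{"type":"number"}},"required":["series"]}

```bash
ls; mkdir -p pics; cat > h.py <<'E'
import numpy as np, cv2
from bench import ctrl
def get(n):
    d=ctrl.get_image(n); return d
def save(d,name,crop=None,scale=1):
    im=d['image']
    if crop: im=im[crop[1]:crop[3],crop[0]:crop[2]]
    if scale!=1: im=cv2.resize(im,None,fx=scale,fy=scale,interpolation=cv2.INTER_CUBIC)
    cv2.imwrite('pics/'+name+'.png',im)
def ray(d,px,z):
    K,R,t=map(np.array,(d['K'],d['R'],d['t']))
    c=-R.T@t; v=R.T@np.linalg.inv(K)@np.array([px[0],px[1],1.])
    return c+v*(z-c[2])/v[2]
def proj(d,X):
    K,R,t=map(np.array,(d['K'],d['R'],d['t']))
    p=K@(R@np.array(X,float)+t); return p[:2]/p[2]
E
python3 - <<'E'
from h import *
import pickle
for n in('top','scene'):
    d=get(n); save(d,n+'0'); pickle.dump(d,open(n+'0.pkl','wb')); print(n,np.array(d['K']).tolist(),(-np.array(d['R']).T@np.array(d['t'])).round(3))
    print(np.array(d['R']).round(3).tolist())
print(ctrl.get_state())
E
```

```text
pics
top [[393.93169264049095, 0.0, 323.55201985303955], [0.0, 393.93169264049095, 200.70049090333157], [0.0, 0.0, 1.0]] [0.33  0.018 0.971]
[[0.184, -0.983, -0.0], [-0.959, -0.18, -0.221], [0.217, 0.041, -0.975]]
scene [[404.362977823605, 0.0, 316.20689776374456], [0.0, 404.362977823605, 196.6055648701953], [0.0, 0.0, 1.0]] [ 0.88  -0.521  0.717]
[[0.851, 0.525, 0.005], [0.361, -0.579, -0.731], [-0.381, 0.624, -0.682]]
{'time': 0.1, 'qpos': array([ 1.20612655,  0.3217852 , -0.07009379,  1.45153842,  0.02261798,
        1.37076442, -0.05693485]), 'qvel': array([-0.00142398, -0.00238897,  0.00010418, -0.00152044,  0.00114866,
       -0.00010745, -0.00080337]), 'joint_efforts': array([ 4.34999274e-04, -4.92569304e+01, -4.05523963e-01, -3.13403070e+01,
       -6.41196314e-02,  3.94291466e-02,  1.08230111e-04]), 'tcp_pos': array([ 0.24014424, -0.60352434,  0.23555465]), 'tcp_rot': array([-8.27426706e-04,  9.82119402e-01,  1.88257141e-01, -2.11968300e-04]), 'wrist_force': array([0.29231655, 0.16819081, 1.10334119]), 'ft_torque': array([0.0208225 , 0.04545575, 0.01733548]), 'finger_gap': 0.08681088455186674}
```

View pics/top0.png

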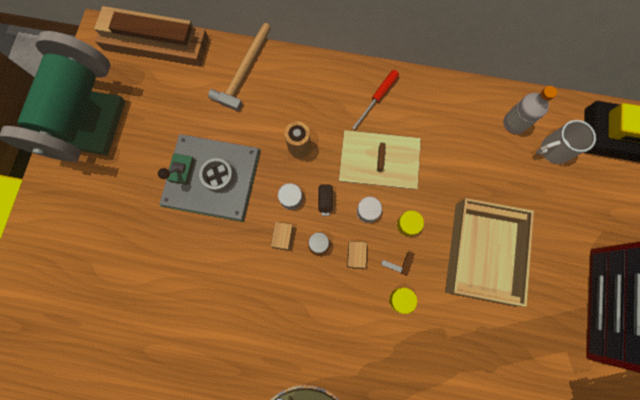

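View pics/scene0.png

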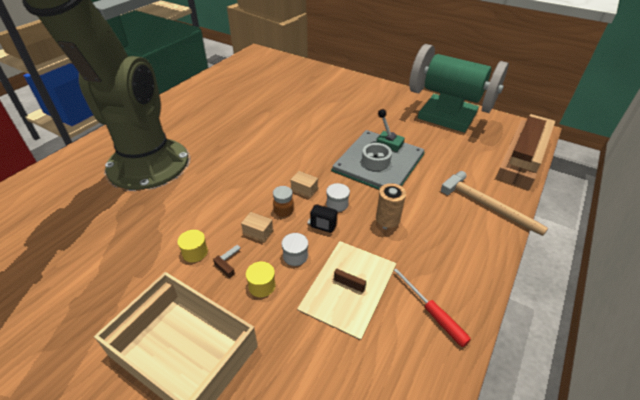

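The top view shows these candidates:
- **Drum:** the tan cylinder at (297,137). The hammer and bottle don't look like it.
- **Tins:** silver at (290,196) and (369,209). The yellow ones at (411,223) and (404,300) are decoys, and the grey-lidded item at (318,243) is the jar.
- **Blocks:** (283,236) and (357,255).
- **Divider:** (380,160).
- **Box:** (492,252).
- **Bystanders:** tape at (325,198), square at (400,263).

The third block seems to be absent.

```bash
python3 - <<'E'
from h import *
import pickle
d=pickle.load(open('top0.pkl','rb'));s=pickle.load(open('scene0.pkl','rb'))
for n,p,z in [('rim',(215,174),.056),('plateA',(181,136),.02),('plateB',(259,150),.02),('plateC',(245,219),.02),('plateD',(162,206),.02),('ball',(163,174),.11),('drumtop',(297,132),.102),('tinA',(290,195),.045),('tinB',(370,209),.045),('blkA',(283,235),.04),('blkB',(357,254),.04),('jar',(318,242),.062),('tape',(325,197),.055),('divA',(344,131),.006),('divB',(421,138),.006),('divC',(418,188),.006),('divD',(340,182),.006),('boxA',(465,199),.07),('boxB',(533,207),.07),('boxC',(525,304),.07),('boxD',(449,294),.07),('sq',(400,262),.01),('yel1',(411,222),.045),('yel2',(404,300),.045)]:
    X=ray(d,p,z); print(n,X.round(3),'scene px',proj(s,X).round(0))
save(d,'topc',(150,100,350,260),4)
w=get('wrist'); save(w,'w0'); print((-np.array(w['R']).T@np.array(w['t'])).round(3), np.array(w['K'])[0,0],np.array(w['R']).round(2))
E
```

```text
rim [0.55  0.327 0.056] scene px [375. 150.]
plateA [0.642 0.45  0.02 ] scene px [421. 149.]
plateB [0.641 0.244 0.02 ] scene px [392. 189.]
plateC [0.461 0.239 0.02 ] scene px [330. 167.]
plateD [0.455 0.447 0.02 ] scene px [363. 130.]
ball [0.515 0.425 0.11 ] scene px [381. 113.]
drumtop [0.675 0.147 0.102] scene px [392. 192.]
tinA [0.535 0.139 0.045] scene px [336. 190.]
tinB [ 0.537 -0.056  0.045] scene px [292. 242.]
blkA [0.437 0.137 0.04 ] scene px [303. 179.]
blkB [ 0.425 -0.044  0.04 ] scene px [256. 220.]
jar [0.434 0.051 0.062] scene px [282. 191.]
tape [0.543 0.055 0.055] scene px [322. 209.]
divA [0.738 0.041 0.006] scene px [394. 262.]
divB [ 0.756 -0.16   0.006] scene px [359. 338.]
divC [ 0.621 -0.17   0.006] scene px [296. 309.]
divD [0.6   0.027 0.006] scene px [336. 241.]
boxA [ 0.596 -0.269  0.07 ] scene px [251. 325.]
boxB [ 0.606 -0.427  0.07 ] scene px [191. 410.]
boxC [ 0.382 -0.425  0.07 ] scene px [ 96. 336.]
boxD [ 0.373 -0.257  0.07 ] scene px [166. 266.]
sq [ 0.429 -0.151  0.01 ] scene px [228. 260.]
yel1 [ 0.523 -0.157  0.045] scene px [259. 271.]
yel2 [ 0.342 -0.166  0.045] scene px [191. 238.]
[ 0.309 -0.577  0.384] 311.69623539513856 [[ 0.37 -0.93 -0.  ]
 [-0.9  -0.36  0.27]
 [-0.25 -0.1  -0.96]]
```

View pics/topc.png

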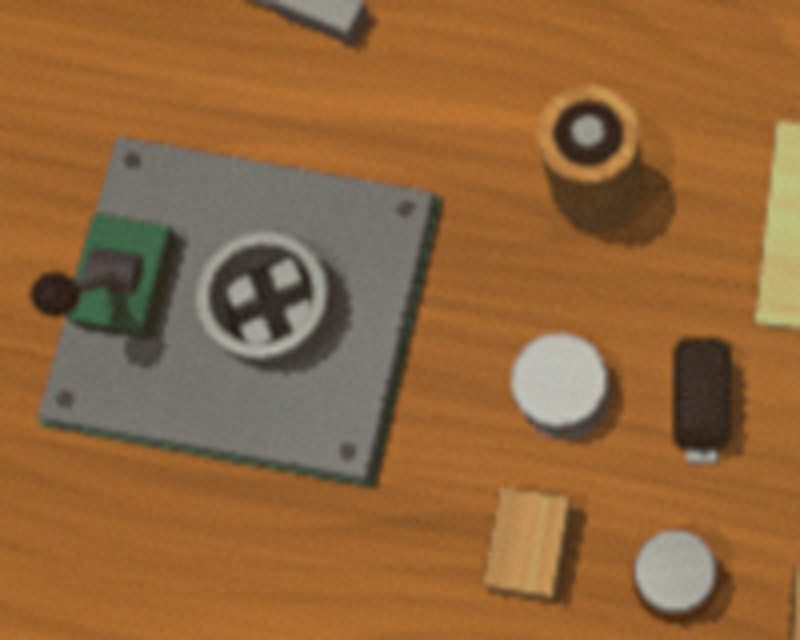

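```bash
cat >> h.py <<'E'
def pose():
    s=ctrl.get_state(); q=np.array(s['tcp_rot']); from scipy.spatial.transform import Rotation as Ro
    R=Ro.from_quat([q[1],q[2],q[3],q[0]]).as_matrix(); return s,np.array(s['tcp_pos']),R
def plan(x,y,z,yaw=None):
    s,p,R=pose(); dl=R.T@(np.array([x,y,z])-p); yw=np.degrees(np.arctan2(R[1,0],R[0,0]))
    turn=0 if yaw is None else -((yaw-yw+180)%360-180)
    n=max(np.linalg.norm(dl)/.04,abs(turn)/7)
    print('t',round(s['time'],1),'pos',p.round(4),'yaw',round(yw,1),'tilt',R[2,2].round(5),'dl mm',(dl*1000).round(1),'turn',round(turn,1),'rows',round(n,1),'gap',round(s['finger_gap'],4),'F',np.round(s['wrist_force'],1),'T',np.round(s['ft_torque'],2),'q',np.round(s['qpos'],2))
E
python3 -c "
from h import *
plan(.675,.147,.25,21.7)"
```

```text
t 0.1 pos [ 0.2402 -0.6036  0.2357] yaw 21.7 tilt -1.0 dl mm [ 681.6 -536.5  -13.5] turn 0.0 rows 21.7 gap 0.0869 F [ 0.8 -0.3  0.7] T [-0.01 -0.01 -0.05] q [ 1.21  0.32 -0.07  1.45  0.02  1.37 -0.06]
```

play_rows:
  series:
    - {"fingers": -1,"delta_pos": [0.031,-0.025,-0.006],"turn": 0}
    - {"fingers": -1,"delta_pos": [0.031,-0.025,-0.006],"turn": 0}
    - {"fingers": -1,"delta_pos": [0.031,-0.025,0],"turn": 0}
    - {"fingers": -1,"delta_pos": [0.031,-0.025,0],"turn": 0}
    - {"fingers": -1,"delta_pos": [0.031,-0.025,0],"turn": 0}
    - {"fingers": -1,"delta_pos": [0.031,-0.025,0],"turn": 0}
    - {"fingers": -1,"delta_pos": [0.031,-0.025,0],"turn": 0}
    - {"fingers": -1,"delta_pos": [0.031,-0.025,0],"turn": 0}
    - {"fingers": -1,"delta_pos": [0.031,-0.025,0],"turn": 0}
    - {"fingers": -1,"delta_pos": [0.031,-0.025,0],"turn": 0}

```text
time: 0.98
tcp_pos: [0.4354, -0.2524, 0.2417]
tcp_rot: [-0.001, 0.984, 0.177, -0.004]
wrist_force: [0.4, -0.3, -0.4]
finger_gap: 0.087
```

play_rows:
  series:
    - {"fingers": -1,"delta_pos": [0.031,-0.025,0],"turn": 0}
    - {"fingers": -1,"delta_pos": [0.031,-0.025,0],"turn": 0}
    - {"fingers": -1,"delta_pos": [0.031,-0.025,0],"turn": 0}
    - {"fingers": -1,"delta_pos": [0.031,-0.025,0],"turn": 0}
    - {"fingers": -1,"delta_pos": [0.031,-0.025,0],"turn": 0}
    - {"fingers": -1,"delta_pos": [0.031,-0.025,0],"turn": 0}
    - {"fingers": -1,"delta_pos": [0.031,-0.025,0],"turn": 0}
    - {"fingers": -1,"delta_pos": [0.031,-0.025,0],"turn": 0}
    - {"fingers": -1,"delta_pos": [0.031,-0.025,0],"turn": 0}
    - {"fingers": -1,"delta_pos": [0,0,0],"turn": 0}

```text
time: 1.82
tcp_pos: [0.624, 0.0819, 0.2386]
tcp_rot: [-0.003, 0.983, 0.181, -0.004]
wrist_force: [-1.7, 1.2, 0.5]
finger_gap: 0.0873
```

```bash
python3 - <<'E'
from h import *
plan(.675,.147,.25,21.7)
w=get('wrist'); save(w,'w1'); print(proj(w,(.675,.147,.102)),proj(w,(.55,.327,.056)))
E
```

```text
t 1.8 pos [0.624  0.0819 0.2386] yaw 20.8 tilt -0.99995 dl mm [ 70.7 -42.8 -11.5] turn -0.9 rows 2.1 gap 0.0873 F [-1.7  1.2  0.5] T [0.1  0.08 0.  ] q [ 0.33  0.35 -0.64  1.48  0.2   1.39 -1.52]
[268.12802612 110.11859962] [ 79.53732655 160.23666653]
```

View wrist.

View pics/w1.png

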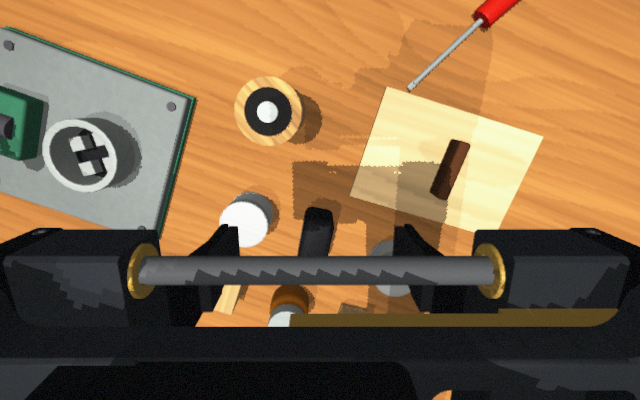

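Drum top is at (268,111) and the rim centre at about (80,155). Both match the predictions to within a few pixels.

```bash
python3 - <<'E'
from h import *
w=get('wrist')
im=w['image']; hsv=cv2.cvtColor(im,cv2.COLOR_BGR2HSV)
# rim: bright low-sat ring
m=((hsv[...,1]<40)&(hsv[...,2]>185)).astype(np.uint8); m[:,130:]=0; m[205:]=0
c=max(cv2.findContours(m,0,1)[0],key=cv2.contourArea); e=cv2.fitEllipse(cv2.convexHull(c)); print('rim',e,ray(w,e[0],.056).round(4))
# drum: dark disc in the top
m=((hsv[...,2]<90)).astype(np.uint8); m[:, :235]=0; m[:,300:]=0; m[150:]=0;m[:70]=0
for c in cv2.findContours(m,0,1)[0]:
  if cv2.contourArea(c)>300:
    e=cv2.fitEllipse(cv2.convexHull(c)); print('drum',e,ray(w,e[0],.102).round(4))
X=ray(w,(268,111),.102); plan(X[0],X[1],.2)
E
```

```text
rim ((74.51004791259766, 153.3910369873047), (65.77801513671875, 81.21601104736328), 132.76585388183594) [0.5552 0.3286 0.056 ]
drum ((263.4974060058594, 108.23191833496094), (45.94446563720703, 48.65357971191406), 151.4066925048828) [0.6742 0.147  0.102 ]
t 1.9 pos [0.6228 0.0744 0.2386] yaw 20.5 tilt -0.99995 dl mm [ 71.6 -46.   38. ] turn 0 rows 2.3 gap 0.0871 F [-0.3 -0.8  0.1] T [-0.03  0.   -0.03] q [ 0.34  0.34 -0.63  1.48  0.2   1.4  -1.52]
```

play_rows:
  series:
    - {"fingers": -1,"delta_pos": [0.035,-0.023,0.01],"turn": 0}
    - {"fingers": -1,"delta_pos": [0.036,-0.023,0.01],"turn": 0}
    - {"fingers": -1,"delta_pos": [0,0,0],"turn": 0}
    - {"fingers": -1,"delta_pos": [0,0,0],"turn": 0}
    - {"fingers": -1,"delta_pos": [0,0,0],"turn": 0}

```text
time: 2.33
tcp_pos: [0.672, 0.1285, 0.2138]
tcp_rot: [0.004, 0.985, 0.171, -0.009]
wrist_force: [-1.1, 0.3, 0.0]
finger_gap: 0.0872
```

```bash
python3 - <<'E'
from h import *
w=get('wrist');save(w,'w2')
im=w['image']; hsv=cv2.cvtColor(im,cv2.COLOR_BGR2HSV)
print(proj(w,(.6742,.147,.102)),proj(w,(.552,.328,.056)))
plan(.6742,.147,.072)
E
```

```text
[295.30771507 184.09171962] [ 96.71219432 222.91349017]
t 2.4 pos [0.6721 0.1274 0.2142] yaw 19.6 tilt -0.9998 dl mm [ 11.4 -18.5 141.9] turn 0 rows 3.6 gap 0.0869 F [-0.8  0.   0.4] T [-0.04 -0.03  0.  ] q [ 0.21  0.49 -0.62  1.35  0.28  1.41 -1.64]
```

View pics/w2.png

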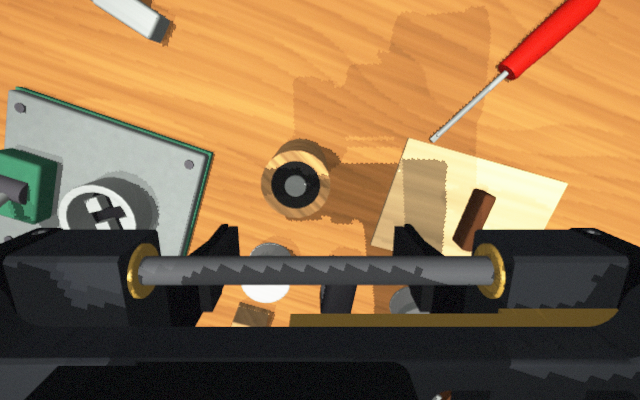

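Drum top is at (295,185), exactly where predicted. Moving over it and down.

play_rows:
  series:
    - {"fingers": -1,"delta_pos": [0.011,-0.018,0.02],"turn": 0}
    - {"fingers": -1,"delta_pos": [0,0,0.02],"turn": 0}
    - {"fingers": -1,"delta_pos": [0,0,0.01],"turn": 0}
    - {"fingers": -1,"delta_pos": [0,0,0],"turn": 0}

```text
time: 2.72
tcp_pos: [0.6771, 0.1384, 0.1677]
tcp_rot: [0.008, 0.986, 0.165, -0.006]
wrist_force: [-0.4, -0.8, -0.7]
finger_gap: 0.0869
```

```bash
python3 -c "
from h import *
plan(.674,.147,.072)"
```

```text
t 2.7 pos [0.6771 0.1384 0.1677] yaw 19.0 tilt -0.99983 dl mm [  1.2 -10.4  95.6] turn 0 rows 2.4 gap 0.0869 F [-0.4 -0.8 -0.7] T [0.09 0.07 0.05] q [ 0.18  0.52 -0.61  1.39  0.31  1.33 -1.68]
```

play_rows:
  series:
    - {"fingers": -1,"delta_pos": [0.001,-0.01,0.01],"turn": 0}
    - {"fingers": -1,"delta_pos": [0,-0.002,0.01],"turn": 0}
    - {"fingers": -1,"delta_pos": [0,0,0.01],"turn": 0}
    - {"fingers": -1,"delta_pos": [0,0,0],"turn": 0}

```text
time: 3.05
tcp_pos: [0.6747, 0.1463, 0.1389]
tcp_rot: [0.009, 0.987, 0.162, -0.003]
wrist_force: [-0.0, 0.4, 0.4]
finger_gap: 0.087
```

```bash
python3 -c "
from h import *
plan(.674,.147,.072)"
```

```text
t 3.0 pos [0.6747 0.1463 0.1389] yaw 18.7 tilt -0.99982 dl mm [ 0.2 -2.  66.8] turn 0 rows 1.7 gap 0.087 F [-0.   0.4  0.4] T [0.02 0.02 0.01] q [ 0.17  0.54 -0.6   1.43  0.33  1.28 -1.71]
```

play_rows:
  series:
    - {"fingers": -1,"delta_pos": [0,-0.001,0.015],"turn": 0}
    - {"fingers": -1,"delta_pos": [0,0,0.015],"turn": 0}
    - {"fingers": -1,"delta_pos": [0,0,0.015],"turn": 0}
    - {"fingers": -1,"delta_pos": [0,0,0.015],"turn": 0}
    - {"fingers": -1,"delta_pos": [0,0,0.006],"turn": 0}
    - {"fingers": -1,"delta_pos": [0,0,0],"turn": 0}

```text
time: 3.55
tcp_pos: [0.6761, 0.1459, 0.0727]
tcp_rot: [0.009, 0.987, 0.162, -0.001]
wrist_force: [-0.0, -0.5, 0.9]
finger_gap: 0.0867
```

```bash
python3 -c "
from h import *
plan(.674,.147,.072)
print(pose()[2].round(4))"
```

```text
t 3.5 pos [0.6761 0.1459 0.0727] yaw 18.7 tilt -0.99983 dl mm [-1.6 -1.8  0.7] turn 0 rows 0.1 gap 0.0867 F [-0.  -0.5  0.9] T [0.04 0.04 0.02] q [ 0.16  0.6  -0.58  1.49  0.36  1.16 -1.74]
[[ 0.9474  0.32    0.0014]
 [ 0.32   -0.9473 -0.0184]
 [-0.0046  0.0179 -0.9998]]
```

play_rows:
  series:
    - {"fingers": 1,"delta_pos": [-0.0015,-0.0015,0],"turn": 0}
    - {"fingers": 1,"delta_pos": [0,0,0],"turn": 0}
    - {"fingers": 1,"delta_pos": [0,0,0],"turn": 0}
    - {"fingers": 1,"delta_pos": [0,0,0],"turn": 0}
    - {"fingers": 1,"delta_pos": [0,0,0],"turn": 0}
    - {"fingers": 1,"delta_pos": [0,0,0],"turn": 0}
  force: 30

```text
time: 4.05
tcp_pos: [0.676, 0.1477, 0.0767]
tcp_rot: [0.009, 0.987, 0.162, 0.002]
wrist_force: [0.6, -0.5, -2.9]
finger_gap: 0.059
```

play_rows:
  series:
    - {"fingers": 1,"delta_pos": [0,0,0],"turn": 0}
    - {"fingers": 1,"delta_pos": [0,0,-0.005],"turn": 0}
    - {"fingers": 1,"delta_pos": [0,0,-0.015],"turn": 0}
    - {"fingers": 1,"delta_pos": [0,0,-0.02],"turn": 0}
    - {"fingers": 1,"delta_pos": [0,0,-0.025],"turn": 0}
    - {"fingers": 1,"delta_pos": [0,0,-0.025],"turn": 0}
    - {"fingers": 1,"delta_pos": [0,0,-0.01],"turn": 0}
    - {"fingers": 1,"delta_pos": [0,0,0],"turn": 0}
    - {"fingers": 1,"delta_pos": [0,0,0],"turn": 0}

```text
time: 4.8
tcp_pos: [0.6732, 0.149, 0.1825]
tcp_rot: [0.009, 0.987, 0.162, -0.001]
wrist_force: [0.0, 0.3, -2.4]
finger_gap: 0.0589
```

```bash
python3 -c "
from h import *
plan(.552,.328,.172)
print(pose()[2].round(4))"
```

```text
t 4.8 pos [0.6732 0.149  0.1825] yaw 18.7 tilt -0.99983 dl mm [ -57.4 -208.6    7.1] turn 0 rows 5.4 gap 0.0589 F [ 0.   0.3 -2.4] T [0.1  0.02 0.03] q [ 0.17  0.5  -0.62  1.39  0.31  1.34 -1.7 ]
[[ 0.9473  0.3205  0.0011]
 [ 0.3204 -0.9471 -0.0182]
 [-0.0047  0.0176 -0.9998]]
```

```bash
python3 - <<'E'
from h import *
import pickle
for n,bx in (('top0',(196,155,236,193)),('scene0',(355,135,397,178))):
    d=pickle.load(open(n+'.pkl','rb')); im=d['image'][bx[1]:bx[3],bx[0]:bx[2]]
    big=cv2.resize(im,None,fx=8,fy=8,interpolation=cv2.INTER_CUBIC); hsv=cv2.cvtColor(big,cv2.COLOR_BGR2HSV)
    m=((hsv[...,1]<60)&(hsv[...,2]>145)).astype(np.uint8)
    c=max(cv2.findContours(m,0,1)[0],key=cv2.contourArea); e=cv2.fitEllipse(cv2.convexHull(c))
    p=((e[0][0]+.5)/8-.5+bx[0],(e[0][1]+.5)/8-.5+bx[1]); print(n,p,np.array(e[1])/8,ray(d,p,.056).round(4), proj(d,(.552,.328,.056)))
    if n=='top0':
        f,r=ray(d,p,.056),394
d=get('top'); save(d,'t2',(130,90,330,240),4); print(proj(d,(.552,.328,.056)))
E
```

```text
top0 (214.71037101745605, 173.18084335327148) [29.88903236 31.94389534] [0.5521 0.328  0.056 ] [214.71183842 173.23991533]
scene0 (376.56665420532227, 163.0308780670166) [40.50303268 49.17617416] [0.5781 0.2782 0.056 ] [375.76725728 150.3010082 ]
[214.71183842 173.23991533]
```

View pics/t2.png

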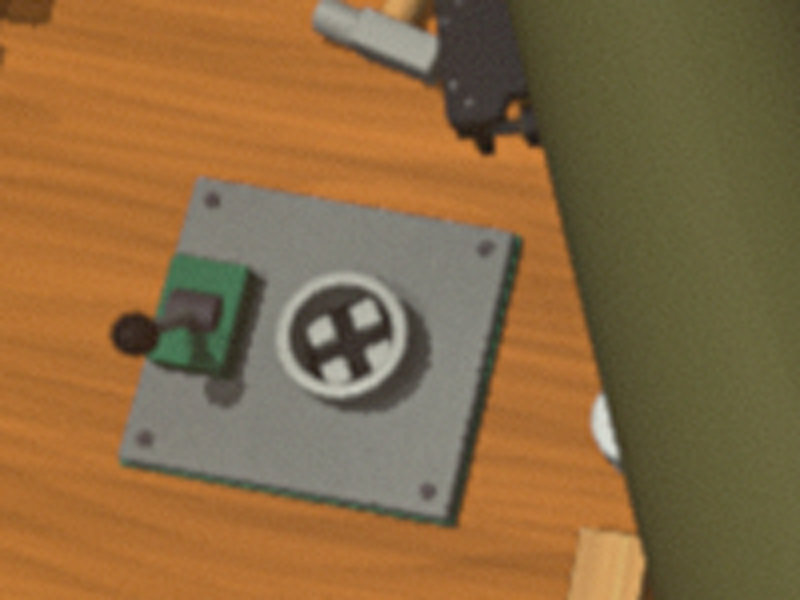

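play_rows:
  series:
    - {"fingers": 1,"delta_pos": [-0.004,-0.013,0],"turn": 0}
    - {"fingers": 1,"delta_pos": [-0.007,-0.026,0],"turn": 0}
    - {"fingers": 1,"delta_pos": [-0.007,-0.026,0],"turn": 0}
    - {"fingers": 1,"delta_pos": [-0.007,-0.026,0],"turn": 0}
    - {"fingers": 1,"delta_pos": [-0.007,-0.026,0],"turn": 0}
    - {"fingers": 1,"delta_pos": [-0.007,-0.026,0],"turn": 0}
    - {"fingers": 1,"delta_pos": [-0.007,-0.026,0],"turn": 0}
    - {"fingers": 1,"delta_pos": [-0.005,-0.018,0],"turn": 0}
    - {"fingers": 1,"delta_pos": [0,0,0],"turn": 0}
    - {"fingers": 1,"delta_pos": [0,0,0],"turn": 0}

```text
time: 5.68
tcp_pos: [0.5458, 0.3175, 0.1615]
tcp_rot: [0.011, 0.986, 0.163, -0.015]
wrist_force: [0.3, -0.4, -3.3]
finger_gap: 0.0591
```

```bash
python3 - <<'E'
from h import *
plan(.552,.328,.16)
print(pose()[2].round(4))
d=get('scene'); save(d,'s3',(300,60,460,180),5); print(proj(d,(.552,.328,.056)))
E
```

```text
t 5.7 pos [0.5458 0.3175 0.1615] yaw 18.8 tilt -0.99931 dl mm [ 9.3 -8.   1.1] turn 0 rows 0.3 gap 0.0591 F [ 0.3 -0.4 -3.3] T [-0.08 -0.13  0.02] q [-0.04  0.44 -0.69  1.54  0.29  1.3  -2.02]
[[ 0.9462  0.3224 -0.0261]
 [ 0.3218 -0.9464 -0.0265]
 [-0.0332  0.0167 -0.9993]]
[375.76725728 150.3010082 ]
```

View pics/s3.png

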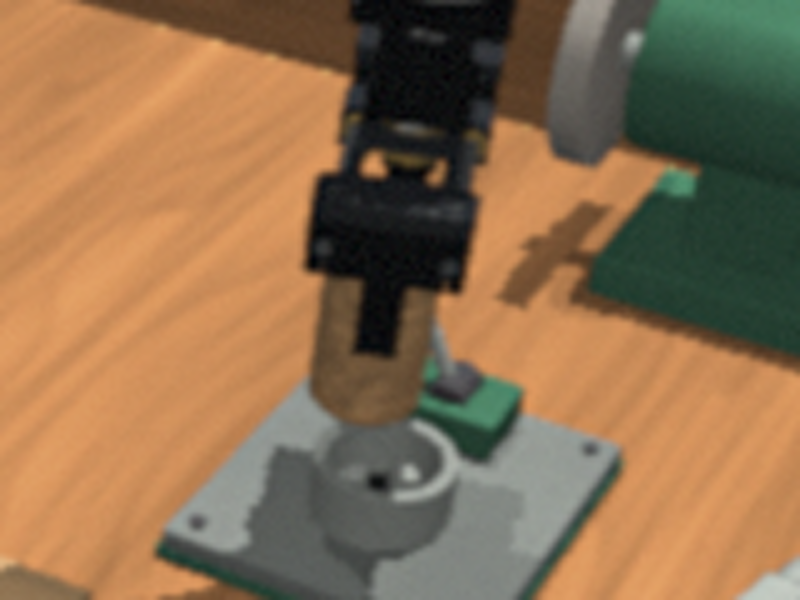

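play_rows:
  series:
    - {"fingers": 1,"delta_pos": [0.003,-0.003,0],"turn": 0}
    - {"fingers": 1,"delta_pos": [0.003,-0.003,0],"turn": 0}
    - {"fingers": 1,"delta_pos": [0.003,-0.002,0],"turn": 0}
    - {"fingers": 1,"delta_pos": [0,0,0],"turn": 0}
    - {"fingers": 1,"delta_pos": [0,0,0],"turn": 0}
    - {"fingers": 1,"delta_pos": [0,0,0],"turn": 0}

```text
time: 6.23
tcp_pos: [0.5548, 0.3243, 0.1585]
tcp_rot: [0.012, 0.987, 0.16, -0.016]
wrist_force: [0.5, -0.3, -3.1]
finger_gap: 0.0592
```

```bash
python3 - <<'E'
from h import *
plan(.552,.328,.16)
print(pose()[2].round(4))
E
```

```text
t 6.2 pos [0.5548 0.3243 0.1585] yaw 18.3 tilt -0.99917 dl mm [-1.5 -4.4 -1.5] turn 0 rows 0.1 gap 0.0592 F [ 0.5 -0.3 -3.1] T [-0.01 -0.04  0.  ] q [-0.06  0.47 -0.68  1.51  0.3   1.31 -2.03]
[[ 0.9486  0.3153 -0.0288]
 [ 0.3145 -0.9488 -0.0287]
 [-0.0363  0.0182 -0.9992]]
```

play_rows:
  series:
    - {"fingers": 1,"delta_pos": [0.004,0.013,-0.01],"turn": 0}
    - {"fingers": 1,"delta_pos": [0.007,0.026,-0.005],"turn": 0}
    - {"fingers": 1,"delta_pos": [0.007,0.026,0],"turn": 0}
    - {"fingers": 1,"delta_pos": [0.007,0.026,0],"turn": 0}
    - {"fingers": 1,"delta_pos": [0,0,0],"turn": 0}
    - {"fingers": 1,"delta_pos": [0,0,0],"turn": 0}

```text
time: 6.73
tcp_pos: [0.6134, 0.2383, 0.1791]
tcp_rot: [0.013, 0.987, 0.159, -0.015]
wrist_force: [-0.4, 2.2, -2.2]
finger_gap: 0.0592
```

```bash
python3 - <<'E'
from h import *
plan(.552,.328,.16)
print(pose()[2].round(4))
E
```

```text
t 6.7 pos [0.6134 0.2383 0.1791] yaw 18.3 tilt -0.99924 dl mm [ -29.5 -104.9   17.9] turn 0 rows 2.8 gap 0.0592 F [-0.4  2.2 -2.2] T [0.2  0.06 0.01] q [ 0.06  0.47 -0.65  1.45  0.3   1.35 -1.87]
[[ 0.9491  0.314  -0.0249]
 [ 0.3132 -0.9492 -0.03  ]
 [-0.0331  0.0207 -0.9992]]
```

play_rows:
  series:
    - {"fingers": 1,"delta_pos": [-0.002,-0.008,0],"turn": 0}
    - {"fingers": 1,"delta_pos": [-0.003,-0.013,0],"turn": 0}
    - {"fingers": 1,"delta_pos": [-0.004,-0.015,0],"turn": 0}
    - {"fingers": 1,"delta_pos": [-0.004,-0.015,0],"turn": 0}
    - {"fingers": 1,"delta_pos": [-0.004,-0.015,0],"turn": 0}
    - {"fingers": 1,"delta_pos": [-0.004,-0.013,0],"turn": 0}
    - {"fingers": 1,"delta_pos": [-0.004,-0.01,0],"turn": 0}
    - {"fingers": 1,"delta_pos": [-0.002,-0.005,0],"turn": 0}
    - {"fingers": 1,"delta_pos": [-0.001,-0.002,0],"turn": 0}
    - {"fingers": 1,"delta_pos": [0,0,0],"turn": 0}

```text
time: 7.57
tcp_pos: [0.5467, 0.3336, 0.1806]
tcp_rot: [0.011, 0.986, 0.163, -0.014]
wrist_force: [0.8, 0.5, -3.2]
finger_gap: 0.0591
```

```bash
python3 - <<'E'
from h import *
plan(.552,.328,.16)
print(pose()[2].round(4))
E
```

```text
t 7.6 pos [0.5467 0.3336 0.1806] yaw 18.8 tilt -0.99932 dl mm [ 3.9  6.7 20.6] turn 0 rows 0.6 gap 0.0591 F [ 0.8  0.5 -3.2] T [ 0.04 -0.03 -0.02] q [-0.07  0.44 -0.7   1.5   0.29  1.34 -2.04]
[[ 0.9464  0.3221 -0.0248]
 [ 0.3215 -0.9465 -0.0274]
 [-0.0323  0.0179 -0.9993]]
```

play_rows:
  series:
    - {"fingers": 1,"delta_pos": [0.004,0.003,0.01],"turn": 0}
    - {"fingers": 1,"delta_pos": [0.004,0.003,0.01],"turn": 0}
    - {"fingers": 1,"delta_pos": [0,0,0.01],"turn": 0}
    - {"fingers": 1,"delta_pos": [0,0,0.004],"turn": 0}
    - {"fingers": 1,"delta_pos": [0,0,0],"turn": 0}
    - {"fingers": 1,"delta_pos": [0,0,0],"turn": 0}

```text
time: 8.07
tcp_pos: [0.5591, 0.3238, 0.1406]
tcp_rot: [0.013, 0.987, 0.16, -0.015]
wrist_force: [-0.2, 0.5, -2.8]
finger_gap: 0.059
```

```bash
python3 - <<'E'
from h import *
plan(.556,.3306,.135)
print(pose()[2].round(4))
d=get('scene'); save(d,'s4',(320,70,440,180),6)
E
```

```text
t 8.1 pos [0.5591 0.3238 0.1406] yaw 18.4 tilt -0.99918 dl mm [-0.6 -7.5  5.5] turn 0 rows 0.2 gap 0.059 F [-0.2  0.5 -2.8] T [ 0.05 -0.07 -0.04] q [-0.07  0.49 -0.68  1.52  0.32  1.28 -2.04]
[[ 0.9486  0.3155 -0.0258]
 [ 0.3147 -0.9487 -0.0312]
 [-0.0343  0.0214 -0.9992]]
```

View pics/s4.png

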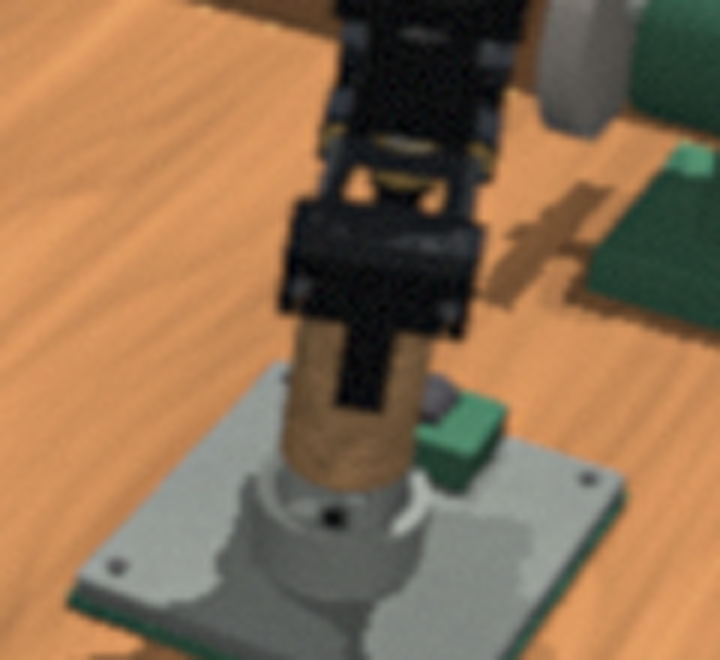

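```bash
python3 - <<'E'
from h import *
d=get('scene'); s,p,R=pose(); print(p.round(4))
f=lambda X:((proj(d,X)-[320,70])*6).round(0)
b=p+R@[-.002,0,.0625]
print('tcp',f(p),'tip+y',f(p+R@[0,.03,.014]),'tip-y',f(p+R@[0,-.03,.014]),'cyl low',f(b),'rim',f([.552,.328,.056]))
r=np.array([.851,.525,0]);r/=np.linalg.norm(r);print('cyl edges',f(b-r*.03),f(b+r*.03),'rim edges',f(np.array([.552,.328,.056])-r*.04),f(np.array([.552,.328,.056])+r*.04))
for X in ([.642,.45,.02],[.641,.244,.02],[.461,.239,.02],[.455,.447,.02]): print(f(X))
E
```

```text
[0.5592 0.3241 0.1412]
tcp [367. 331.] tip+y [354. 396.] tip-y [370. 323.] cyl low [341. 451.] rim [335. 482.]
cyl edges [274. 450.] [408. 451.] rim edges [247. 481.] [422. 482.]
[605. 473.]
[429. 714.]
[ 62. 581.]
[256. 361.]
```

The scene picture is shifted uniformly by about 7 crop pixels, for the rim, drum and fingertip alike. The relative estimate therefore holds, and I can continue.

play_rows:
  series:
    - {"fingers": 1,"delta_pos": [-0.0005,-0.004,0],"turn": 0}
    - {"fingers": 1,"delta_pos": [-0.0005,-0.003,0],"turn": 0}
    - {"fingers": 1,"delta_pos": [0,0,0.003],"turn": 0}
    - {"fingers": 1,"delta_pos": [0,0,0],"turn": 0}
    - {"fingers": 1,"delta_pos": [0,0,0],"turn": 0}

```text
time: 8.58
tcp_pos: [0.5559, 0.3326, 0.1398]
tcp_rot: [0.012, 0.987, 0.16, -0.013]
wrist_force: [0.6, -1.2, -2.0]
finger_gap: 0.0592
```

```bash
python3 - <<'E'
from h import *
plan(.556,.3306,.12)
E
```

```text
t 8.6 pos [0.5559 0.3326 0.1398] yaw 18.4 tilt -0.99934 dl mm [ 0.   1.5 19.9] turn 0 rows 0.5 gap 0.0592 F [ 0.6 -1.2 -2. ] T [ 0.08 -0.05 -0.02] q [-0.08  0.49 -0.68  1.52  0.32  1.28 -2.05]
```

play_rows:
  series:
    - {"fingers": 1,"delta_pos": [0,0.0015,0.003],"turn": 0}
    - {"fingers": 1,"delta_pos": [0,0,0.004],"turn": 0}
    - {"fingers": 1,"delta_pos": [0,0,0.004],"turn": 0}
    - {"fingers": 1,"delta_pos": [0,0,0.004],"turn": 0}
    - {"fingers": 1,"delta_pos": [0,0,0],"turn": 0}

```text
time: 9.0
tcp_pos: [0.5561, 0.3306, 0.1236]
tcp_rot: [0.012, 0.987, 0.16, -0.013]
wrist_force: [0.3, -1.2, -2.9]
finger_gap: 0.0592
```

```bash
python3 - <<'E'
from h import *
plan(.556,.3306,.11)
E
```

```text
t 9.0 pos [0.5561 0.3306 0.1236] yaw 18.4 tilt -0.99935 dl mm [ 0.3 -0.3 13.6] turn 0 rows 0.3 gap 0.0592 F [ 0.3 -1.2 -2.9] T [ 0.01 -0.09 -0.03] q [-0.08  0.5  -0.67  1.54  0.33  1.25 -2.06]
```

play_rows:
  series:
    - {"fingers": 1,"delta_pos": [0,0,0.003],"turn": 0}
    - {"fingers": 1,"delta_pos": [0,0,0.003],"turn": 0}
    - {"fingers": 1,"delta_pos": [0,0,0.002],"turn": 0}
    - {"fingers": 1,"delta_pos": [0,0,0],"turn": 0}

```text
time: 9.33
tcp_pos: [0.5563, 0.3299, 0.1144]
tcp_rot: [0.013, 0.987, 0.16, -0.013]
wrist_force: [1.1, 0.1, -3.1]
finger_gap: 0.0587
```

play_rows:
  series:
    - {"fingers": 1,"delta_pos": [0,0,0.002],"turn": 0}
    - {"fingers": 1,"delta_pos": [0,0,0.002],"turn": 0}
    - {"fingers": 1,"delta_pos": [0,0,0.001],"turn": 0}
    - {"fingers": 1,"delta_pos": [0,0,0],"turn": 0}

```text
time: 9.67
tcp_pos: [0.5567, 0.3302, 0.1111]
tcp_rot: [0.013, 0.987, 0.16, -0.012]
wrist_force: [-0.1, 0.4, -3.3]
finger_gap: 0.059
```

play_rows:
  series:
    - {"fingers": 1,"delta_pos": [0,0,0.001],"turn": 0}
    - {"fingers": 1,"delta_pos": [0,0,0.001],"turn": 0}
    - {"fingers": 1,"delta_pos": [0,0,0],"turn": 0}

```text
time: 9.92
tcp_pos: [0.557, 0.3305, 0.1109]
tcp_rot: [0.013, 0.987, 0.16, -0.011]
wrist_force: [0.7, 0.3, -2.5]
finger_gap: 0.0591
```

play_rows:
  series:
    - {"fingers": 1,"delta_pos": [0,0,0.002],"turn": 0}
    - {"fingers": 1,"delta_pos": [0,0,0.002],"turn": 0}

```text
time: 10.08
tcp_pos: [0.5575, 0.3309, 0.1105]
tcp_rot: [0.013, 0.987, 0.16, -0.01]
wrist_force: [-4.3, -3.2, 12.8]
finger_gap: 0.059
```

play_rows:
  series:
    - {"fingers": 1,"delta_pos": [0,0,0.002],"turn": 0}
    - {"fingers": 1,"delta_pos": [0,0,0.002],"turn": 0}

```text
time: 10.25
tcp_pos: [0.5574, 0.3311, 0.1106]
tcp_rot: [0.013, 0.987, 0.16, -0.01]
wrist_force: [-4.2, -2.8, 11.0]
finger_gap: 0.059
```

Contact is at z = 0.1105, which is the dog resting on the hub face at about 14 N. Now pressing lightly and turning.

play_rows:
  series:
    - {"fingers": 1,"delta_pos": [0,0,0.0015],"turn": -3}
    - {"fingers": 1,"delta_pos": [0,0,0.0015],"turn": -3}
    - {"fingers": 1,"delta_pos": [0,0,0.0015],"turn": -3}
    - {"fingers": 1,"delta_pos": [0,0,0.0015],"turn": -3}
    - {"fingers": 1,"delta_pos": [0,0,0.0015],"turn": -3}
    - {"fingers": 1,"delta_pos": [0,0,0.0015],"turn": -3}

```text
time: 10.75
tcp_pos: [0.5591, 0.3306, 0.1105]
tcp_rot: [0.014, 0.948, 0.318, -0.009]
wrist_force: [-3.4, -3.2, 8.8]
finger_gap: 0.059
```

```bash
python3 - <<'E'
from h import *
plan(.556,.3306,.099)
E
```

```text
t 10.8 pos [0.5591 0.3306 0.1105] yaw 37.0 tilt -0.99946 dl mm [-2.2 -2.1 11.5] turn 0 rows 0.3 gap 0.059 F [-3.4 -3.2  8.8] T [-0.85  0.78 -0.15] q [-0.04  0.53 -0.73  1.56  0.38  1.23 -1.77]
```

play_rows:
  series:
    - {"fingers": 1,"delta_pos": [-0.001,0,0.0015],"turn": -3}
    - {"fingers": 1,"delta_pos": [-0.001,0,0.0015],"turn": -3}
    - {"fingers": 1,"delta_pos": [0,0,0.0015],"turn": -3}
    - {"fingers": 1,"delta_pos": [0,0,0.0015],"turn": -3}
    - {"fingers": 1,"delta_pos": [0,0,0.0015],"turn": -3}
    - {"fingers": 1,"delta_pos": [0,0,0.0015],"turn": -3}

```text
time: 11.25
tcp_pos: [0.5576, 0.3336, 0.1055]
tcp_rot: [0.009, 0.884, 0.467, -0.008]
wrist_force: [-2.9, -1.0, 9.2]
finger_gap: 0.0592
```

```bash
python3 - <<'E'
from h import *
plan(.556,.3306,.099)
E
```

```text
t 11.2 pos [0.5576 0.3336 0.1055] yaw 55.7 tilt -0.99972 dl mm [-3.2  0.3  6.6] turn 0 rows 0.2 gap 0.0592 F [-2.9 -1.   9.2] T [-0.29  0.78 -0.85] q [-0.    0.55 -0.79  1.57  0.42  1.22 -1.47]
```

It has started dropping (5 mm, torque -0.85). I'll stop turning, ease the torque off and press down.

play_rows:
  series:
    - {"fingers": 1,"delta_pos": [-0.001,0,0.001],"turn": 2}
    - {"fingers": 1,"delta_pos": [-0.001,0,0.0015],"turn": 1}
    - {"fingers": 1,"delta_pos": [0,0,0.002],"turn": 0}
    - {"fingers": 1,"delta_pos": [0,0,0.002],"turn": 0}

```text
time: 11.58
tcp_pos: [0.557, 0.3322, 0.0986]
tcp_rot: [0.009, 0.896, 0.444, -0.006]
wrist_force: [-4.7, -1.6, 19.0]
finger_gap: 0.059
```

```bash
python3 - <<'E'
from h import *
plan(.556,.3306,.099)
E
```

```text
t 11.6 pos [0.557  0.3322 0.0986] yaw 52.7 tilt -0.99977 dl mm [-1.9  0.2 -0.4] turn 0 rows 0.0 gap 0.059 F [-4.7 -1.6 19. ] T [-0.41  1.14 -0.02] q [-0.01  0.55 -0.78  1.58  0.42  1.21 -1.52]
```

Down to z = 0.0986, 12 mm lower, so the drum is home. I'll release and rise.

play_rows:
  series:
    - {"fingers": 1,"delta_pos": [-0.0005,0,-0.001],"turn": 0}
    - {"fingers": 1,"delta_pos": [0,0,0],"turn": 0}
    - {"fingers": -1,"delta_pos": [0,0,0],"turn": 0}
    - {"fingers": -1,"delta_pos": [0,0,0],"turn": 0}
    - {"fingers": -1,"delta_pos": [0,0,0],"turn": 0}
    - {"fingers": -1,"delta_pos": [0,0,0],"turn": 0}
    - {"fingers": -1,"delta_pos": [0,0,0],"turn": 0}

```text
time: 12.17
tcp_pos: [0.5569, 0.3322, 0.0989]
tcp_rot: [0.009, 0.896, 0.445, -0.006]
wrist_force: [-0.3, 0.2, 0.1]
finger_gap: 0.0835
```

play_rows:
  series:
    - {"fingers": -1,"delta_pos": [0,0,-0.01],"turn": 0}
    - {"fingers": -1,"delta_pos": [0,0,-0.02],"turn": 0}
    - {"fingers": -1,"delta_pos": [0,0,-0.025],"turn": 0}
    - {"fingers": -1,"delta_pos": [0,0,-0.025],"turn": 0}
    - {"fingers": -1,"delta_pos": [0,0,-0.025],"turn": -5}
    - {"fingers": -1,"delta_pos": [0,0,-0.015],"turn": -7}
    - {"fingers": 1,"delta_pos": [0,0,0],"turn": -7}
    - {"fingers": 1,"delta_pos": [0,0,0],"turn": -7}
    - {"fingers": 1,"delta_pos": [0,0,0],"turn": -7}
    - {"fingers": 1,"delta_pos": [0,0,0],"turn": -4}

```text
time: 13.0
tcp_pos: [0.5571, 0.3361, 0.2335]
tcp_rot: [0.007, 0.7, 0.714, -0.006]
wrist_force: [0.5, -0.5, 1.2]
finger_gap: 0.0677
```

```bash
python3 - <<'E'
from h import *
plan(.46,.425,.2,90); print(pose()[2].round(3))
d=get('top'); save(d,'t5',(130,90,330,240),4)
E
```

```text
t 13.0 pos [0.5571 0.3361 0.2335] yaw 91.1 tilt -0.99982 dl mm [ 91.3 -95.5  31.7] turn 1.1 rows 3.4 gap 0.0677 F [ 0.5 -0.5  1.2] T [ 0.03 -0.05 -0.02] q [ 0.09  0.49 -0.95  1.42  0.41  1.45 -0.84]
[[-0.019  1.     0.001]
 [ 1.     0.019 -0.019]
 [-0.019  0.001 -1.   ]]
```

View pics/t5.png

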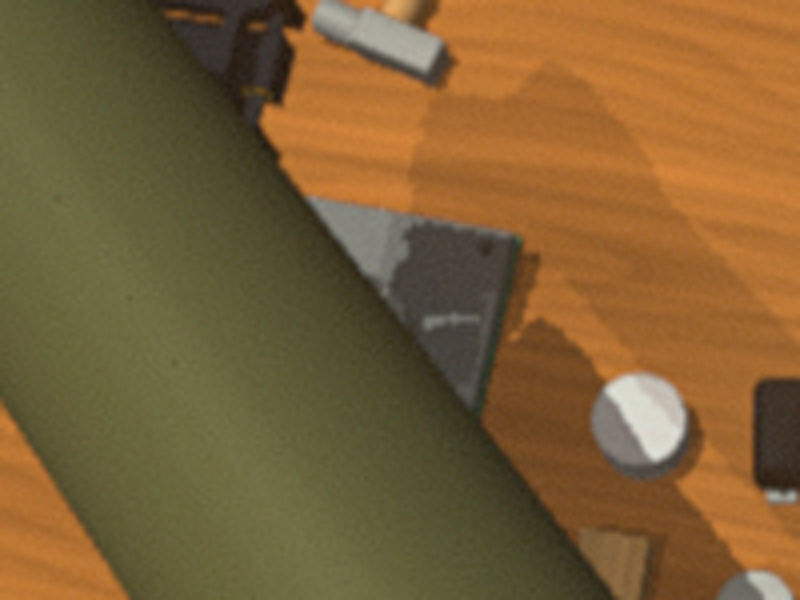

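play_rows:
  series:
    - {"fingers": 1,"delta_pos": [0.013,-0.014,0],"turn": 0}
    - {"fingers": 1,"delta_pos": [0.02,-0.021,0],"turn": 0}
    - {"fingers": 1,"delta_pos": [0.02,-0.021,0],"turn": 0}
    - {"fingers": 1,"delta_pos": [0.018,-0.018,0],"turn": 0}
    - {"fingers": 1,"delta_pos": [0.01,-0.01,0],"turn": 0}
    - {"fingers": 1,"delta_pos": [0.004,-0.004,0],"turn": 0}
    - {"fingers": 1,"delta_pos": [0,0,0],"turn": 0}

```text
time: 13.63
tcp_pos: [0.462, 0.4245, 0.2351]
tcp_rot: [0.007, 0.706, 0.708, -0.005]
wrist_force: [-0.8, 0.5, 0.2]
finger_gap: 0.0179
```

```bash
python3 - <<'E'
from h import *
plan(.46,.425,.115)
d=get('wrist'); save(d,'w6'); print(proj(d,(.552,.328,.124)),proj(d,(.515,.425,.112)),proj(d,(.588,.425,.112)))
E
```

```text
t 13.6 pos [0.462  0.4245 0.2351] yaw 90.2 tilt -0.99986 dl mm [  2.5  -2.4 120.1] turn 0 rows 3.0 gap 0.0179 F [-0.8  0.5  0.2] T [ 0.04 -0.09 -0.03] q [-0.05  0.44 -0.99  1.48  0.38  1.43 -1.05]
[408.76007181 290.86871252] [373.29464993 189.06858853] [454.26202683 189.31459209]
```

View pics/w6.png

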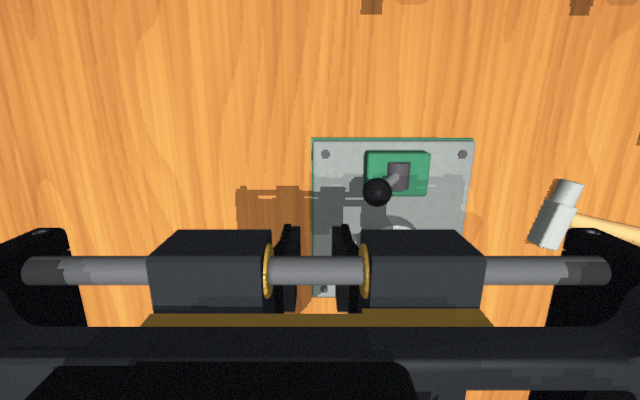

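Ball is at (377,192), close to the predicted (373,189). Descending beside it on the -x side and pushing.

play_rows:
  series:
    - {"fingers": 1,"delta_pos": [0,0,0.015],"turn": 0}
    - {"fingers": 1,"delta_pos": [0,0,0.025],"turn": 0}
    - {"fingers": 1,"delta_pos": [0,0,0.025],"turn": 0}
    - {"fingers": 1,"delta_pos": [0,0,0.025],"turn": 0}
    - {"fingers": 1,"delta_pos": [0,0,0.02],"turn": 0}
    - {"fingers": 1,"delta_pos": [0,0,0.01],"turn": 0}
    - {"fingers": 1,"delta_pos": [0,0,0],"turn": 0}

```text
time: 14.27
tcp_pos: [0.4735, 0.4158, 0.1128]
tcp_rot: [0.01, 0.713, 0.701, -0.002]
wrist_force: [0.2, -1.1, -0.5]
finger_gap: 0.0008
```

```bash
python3 - <<'E'
from h import *
plan(.46,.423,.115)
E
```

```text
t 14.3 pos [0.4735 0.4158 0.1128] yaw 89.1 tilt -0.99978 dl mm [  7.  -13.5  -2.5] turn 0 rows 0.4 gap 0.0008 F [ 0.2 -1.1 -0.5] T [-0.04 -0.01 -0.04] q [-0.07  0.54 -0.93  1.62  0.47  1.22 -1.11]
```

play_rows:
  series:
    - {"fingers": 1,"delta_pos": [0.004,0.005,0],"turn": 0}
    - {"fingers": 1,"delta_pos": [0.003,0.01,0],"turn": 0}
    - {"fingers": 1,"delta_pos": [0,0.012,0],"turn": 0}
    - {"fingers": 1,"delta_pos": [0,0.012,0],"turn": 0}
    - {"fingers": 1,"delta_pos": [0,0.012,0],"turn": 0}
    - {"fingers": 1,"delta_pos": [0,0.01,0],"turn": 0}
    - {"fingers": 1,"delta_pos": [0,0.008,0],"turn": 0}

```text
time: 14.85
tcp_pos: [0.5512, 0.4253, 0.1225]
tcp_rot: [0.01, 0.714, 0.7, 0.002]
wrist_force: [0.0, 0.1, -1.2]
finger_gap: 0.0004
```

```bash
python3 - <<'E'
from h import *
plan(.565,.423,.112)
E
```

```text
t 14.8 pos [0.5512 0.4253 0.1225] yaw 88.9 tilt -0.9998 dl mm [-1.9 13.7 10.7] turn 0 rows 0.4 gap 0.0004 F [ 0.   0.1 -1.2] T [-0.01  0.13  0.01] q [-0.11  0.64 -0.88  1.44  0.52  1.29 -1.05]
```

play_rows:
  series:
    - {"fingers": 1,"delta_pos": [0,0.006,0.004],"turn": 0}
    - {"fingers": 1,"delta_pos": [0,0.006,0.003],"turn": 0}
    - {"fingers": 1,"delta_pos": [0,0.006,0.002],"turn": 0}
    - {"fingers": 1,"delta_pos": [0,0.005,0],"turn": 0}
    - {"fingers": 1,"delta_pos": [0,0.003,0],"turn": 0}

```text
time: 15.27
tcp_pos: [0.5702, 0.4274, 0.1162]
tcp_rot: [0.004, 0.713, 0.701, -0.005]
wrist_force: [-5.7, -1.9, 2.9]
finger_gap: 0.0005
```

```bash
python3 - <<'E'
from h import *
plan(.565,.423,.112)
E
```

```text
t 15.3 pos [0.5702 0.4274 0.1162] yaw 89.0 tilt -0.99991 dl mm [-4.4 -5.1  4.2] turn 0 rows 0.2 gap 0.0005 F [-5.7 -1.9  2.9] T [-0.5   1.07 -0.08] q [-0.12  0.69 -0.86  1.38  0.53  1.32 -1.02]
```

The push now meets a stop at about 6 N. Backing off and rising to check.

play_rows:
  series:
    - {"fingers": 1,"delta_pos": [0,0.003,0],"turn": 0}
    - {"fingers": 1,"delta_pos": [0,-0.008,0],"turn": 0}
    - {"fingers": 1,"delta_pos": [0,-0.012,-0.005],"turn": 0}
    - {"fingers": 1,"delta_pos": [0,0,-0.025],"turn": 0}
    - {"fingers": -1,"delta_pos": [0,0,-0.035],"turn": 0}
    - {"fingers": -1,"delta_pos": [-0.02,0,-0.035],"turn": 0}
    - {"fingers": -1,"delta_pos": [-0.035,-0.005,-0.02],"turn": 0}
    - {"fingers": -1,"delta_pos": [-0.035,-0.005,0],"turn": 0}
    - {"fingers": -1,"delta_pos": [-0.035,-0.005,0],"turn": 0}
    - {"fingers": -1,"delta_pos": [-0.035,-0.005,0],"turn": 0}

```text
time: 16.1
tcp_pos: [0.5198, 0.2778, 0.2435]
tcp_rot: [0.001, 0.705, 0.709, -0.005]
wrist_force: [1.6, -0.9, 0.6]
finger_gap: 0.0325
```

play_rows:
  series:
    - {"fingers": -1,"delta_pos": [-0.025,-0.005,0],"turn": 0}
    - {"fingers": -1,"delta_pos": [-0.01,0,0],"turn": 0}
    - {"fingers": -1,"delta_pos": [0,0,0],"turn": 0}

```text
time: 16.35
tcp_pos: [0.5146, 0.2328, 0.2447]
tcp_rot: [0.007, 0.709, 0.706, -0.006]
wrist_force: [0.6, -0.0, -0.3]
finger_gap: 0.0522
```

```bash
python3 - <<'E'
from h import *
plan(.437,.137,.2)
d=get('wrist'); save(d,'w7'); print(proj(d,(.552,.328,.124)),proj(d,(.515,.425,.112)),proj(d,(.588,.425,.112)),proj(d,(.437,.137,.04)))
E
```

```text
t 16.4 pos [0.5146 0.2328 0.2447] yaw 89.8 tilt -0.99981 dl mm [-95.2 -77.2  46.5] turn 0 rows 3.3 gap 0.0522 F [ 0.6 -0.  -0.3] T [ 0.08 -0.1  -0.02] q [ 0.37  0.27 -1.01  1.62  0.25  1.39 -0.67]
[360.55035492  75.78455145] [314.04632875 -59.86224879] [410.81545901 -60.29053484] [252.61169223 246.13572719]
```

View pics/w7.png

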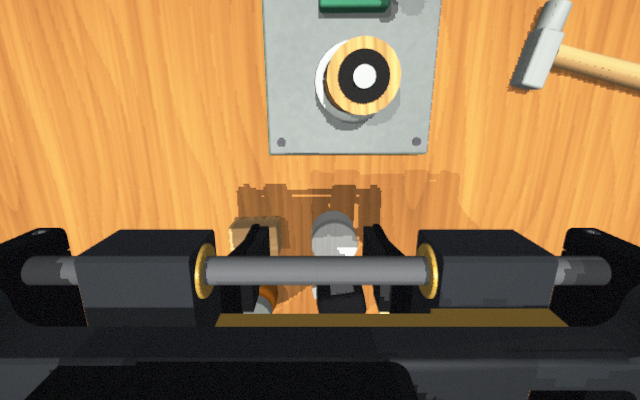

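```bash
cat >> h.py <<'E'
def blobs(d,mask,z,amin=40,roi=None):
    m=mask.astype(np.uint8)
    if roi: k=np.zeros_like(m); k[roi[1]:roi[3],roi[0]:roi[2]]=1; m=m*k
    m=cv2.morphologyEx(m,cv2.MORPH_OPEN,np.ones((3,3),np.uint8))
    n,l,s,c=cv2.connectedComponentsWithStats(m)
    for i in range(1,n):
        if s[i,4]>amin:
            r=cv2.minAreaRect(np.argwhere(l==i)[:,::-1].astype(np.float32))
            P=[ray(d,p,z)[:2] for p in cv2.boxPoints(r)]
            e=P[1]-P[0];f=P[2]-P[1]
            print('px',c[i].round(0),'area',s[i,4],'world',ray(d,r[0],z)[:2].round(4),'sides',np.round([np.hypot(*e),np.hypot(*f)],3),'ang',np.degrees(np.arctan2([e[1],f[1]],[e[0],f[0]])).round(0))
E
python3 - <<'E'
from h import *
s=get('scene'); hsv=cv2.cvtColor(s['image'],cv2.COLOR_BGR2HSV)
for a in (-.5,.3,.5): print(a,proj(s,(.55+.08*np.sin(a),.423,.042+.08*np.cos(a))).round(1))
print('dark'); blobs(s,hsv[...,2]<55,.11,15,(350,80,440,160))
t=get('top'); hsv=cv2.cvtColor(t['image'],cv2.COLOR_BGR2HSV)
print('tins'); blobs(t,(hsv[...,1]<50)&(hsv[...,2]>130),.045,100,(260,100,640,330))
w=t['image'].astype(int); print([ (p,t['image'][p[1],p[0]].tolist(),hsv[p[1],p[0]].tolist()) for p in((283,235),(357,254),(300,270),(480,250),(360,150),(318,280))])
save(t,'t8',(140,100,440,320),2)
E
```

```text
-0.5 [379.5 112.6]
0.3 [400.2 117. ]
0.5 [404.8 120.5]
dark
px [367.  92.] area 199 world [0.4342 0.5004] sides [0.032 0.178] ang [ 32. -64.]
px [387.  84.] area 101 world [0.4646 0.5863] sides [0.038 0.072] ang [ 32. -66.]
px [432.  88.] area 69 world [0.5862 0.6475] sides [0.032 0.048] ang [103.  -2.]
px [406. 121.] area 44 world [0.591  0.4256] sides [0.017 0.031] ang [ 32. -68.]
tins
px [533. 108.] area 309 world [ 0.8725 -0.4244] sides [0.061 0.044] ang [ -79. -176.]
px [369. 208.] area 428 world [ 0.5385 -0.0533] sides [0.053 0.054] ang [ -79. -171.]
px [638. 304.] area 135 world [ 0.4369 -0.6899] sides [0.005 0.123] ang [ -79. -179.]
[((283, 235), [100, 167, 213], [18, 135, 213]), ((357, 254), [83, 140, 188], [16, 142, 188]), ((300, 270), [47, 112, 183], [14, 190, 183]), ((480, 250), [129, 197, 220], [22, 105, 220]), ((360, 150), [138, 213, 220], [27, 95, 220]), ((318, 280), [36, 78, 123], [14, 180, 123])]
```

View pics/t8.png

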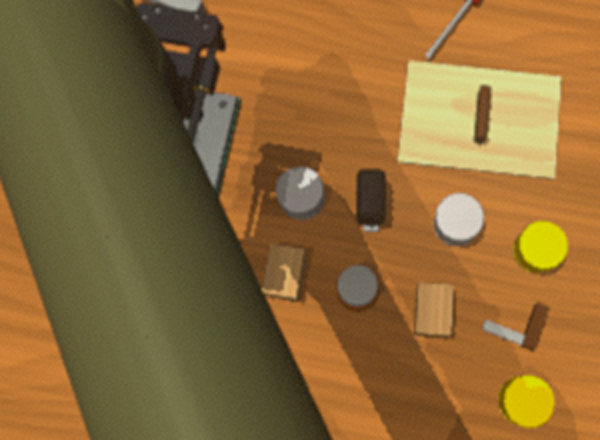

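Ball at scene (406,121) matches the lever at 1.0 rad (predicted (405,120)), and the blocks and tins haven't moved. Next I'll get the block poses and the box pose from the unshaded first picture.

```bash
python3 - <<'E'
from h import *
import pickle
d=pickle.load(open('top0.pkl','rb')); hsv=cv2.cvtColor(d['image'],cv2.COLOR_BGR2HSV)
big=hsv
print('blocks'); blobs(d,(hsv[...,1]<158)&(hsv[...,2]>150)&(hsv[...,0]>10),.04,100,(265,215,380,275))
print('box'); blobs(d,(hsv[...,1]<150)&(hsv[...,2]>60),.07,500,(440,190,545,315))
print('divider'); blobs(d,(hsv[...,1]<130)&(hsv[...,2]>170),.006,500,(330,120,430,195))
print('rib'); blobs(d,(hsv[...,2]<110),.036,40,(365,135,395,180))
print('tins'); blobs(d,(hsv[...,1]<50)&(hsv[...,2]>130),.045,100,(265,180,400,260))
plan(.437,.137,.2,0)
E
```

```text
blocks
px [281. 235.] area 417 world [0.437  0.1417] sides [0.058 0.041] ang [  3. -89.]
px [318. 242.] area 295 world [0.4375 0.052 ] sides [0.043 0.045] ang [ -79. -169.]
px [357. 254.] area 423 world [ 0.4253 -0.0424] sides [0.04  0.056] ang [ -79. -171.]
box
px [490. 253.] area 7628 world [ 0.484  -0.3413] sides [0.231 0.191] ang [ -1. -87.]
divider
px [380. 159.] area 3670 world [ 0.6797 -0.0637] sides [0.137 0.204] ang [  4. -86.]
rib
px [381. 157.] area 163 world [ 0.6731 -0.0624] sides [0.072 0.015] ang [  5. -84.]
tins
px [289. 195.] area 412 world [0.5358 0.1421] sides [0.054 0.052] ang [ -79. -169.]
px [369. 208.] area 420 world [ 0.5385 -0.0533] sides [0.053 0.054] ang [ -79. -171.]
px [318. 242.] area 294 world [0.4357 0.0516] sides [0.043 0.042] ang [ -79. -169.]
t 16.5 pos [0.5139 0.2372 0.2448] yaw 90.1 tilt -0.99988 dl mm [-99.4 -77.   46.4] turn 90.1 rows 12.9 gap 0.0645 F [0.6 0.6 0.8] T [ 0.09 -0.1   0.02] q [ 0.37  0.27 -1.01  1.62  0.25  1.39 -0.67]
```

play_rows:
  series:
    - {"fingers": -1,"delta_pos": [-0.01,-0.008,0],"turn": 7}
    - {"fingers": -1,"delta_pos": [-0.014,-0.009,0],"turn": 7}
    - {"fingers": -1,"delta_pos": [-0.013,-0.007,0],"turn": 7}
    - {"fingers": -1,"delta_pos": [-0.013,-0.005,0],"turn": 7}
    - {"fingers": -1,"delta_pos": [-0.014,0,0],"turn": 7}
    - {"fingers": -1,"delta_pos": [-0.01,0,0],"turn": 7}
    - {"fingers": -1,"delta_pos": [0,0,0],"turn": 7}
    - {"fingers": -1,"delta_pos": [0,0,0],"turn": 7}
    - {"fingers": -1,"delta_pos": [0,0,0],"turn": 7}
    - {"fingers": -1,"delta_pos": [0,0,0],"turn": 7}

```text
time: 17.33
tcp_pos: [0.4564, 0.1933, 0.2447]
tcp_rot: [0.001, 0.986, 0.165, -0.001]
wrist_force: [0.2, -0.8, -0.6]
finger_gap: 0.0869
```

play_rows:
  series:
    - {"fingers": -1,"delta_pos": [0,0,0],"turn": 7}
    - {"fingers": -1,"delta_pos": [0,0,0],"turn": 6}
    - {"fingers": -1,"delta_pos": [0,0,0],"turn": 2}
    - {"fingers": -1,"delta_pos": [0,0,0],"turn": 0}

```text
time: 17.67
tcp_pos: [0.4544, 0.203, 0.2446]
tcp_rot: [-0.002, 0.999, 0.034, -0.0]
wrist_force: [-0.1, -0.9, -0.5]
finger_gap: 0.0869
```

```bash
python3 - <<'E'
from h import *
plan(.437,.1415,.12,3)
E
```

```text
t 17.7 pos [0.4544 0.203  0.2446] yaw 3.9 tilt -0.99999 dl mm [-21.4  60.6 124.4] turn 0.9 rows 3.5 gap 0.0869 F [-0.1 -0.9 -0.5] T [ 0.05  0.02 -0.05] q [ 0.45  0.03 -0.93  1.78  0.03  1.34 -1.99]
```

play_rows:
  series:
    - {"fingers": -0.4,"delta_pos": [-0.008,0.018,0.01],"turn": 0}
    - {"fingers": -0.4,"delta_pos": [-0.008,0.022,0.025],"turn": 0}
    - {"fingers": -0.4,"delta_pos": [-0.005,0.018,0.025],"turn": 0}
    - {"fingers": -0.4,"delta_pos": [0,0.003,0.025],"turn": 1}
    - {"fingers": -0.4,"delta_pos": [0,0,0.02],"turn": 0}
    - {"fingers": -0.4,"delta_pos": [0,0,0.01],"turn": 0}
    - {"fingers": -0.4,"delta_pos": [0,0,0],"turn": 0}

```text
time: 18.25
tcp_pos: [0.437, 0.1526, 0.1263]
tcp_rot: [-0.005, 0.999, 0.04, 0.002]
wrist_force: [-1.1, -0.3, 0.6]
finger_gap: 0.0617
```

```bash
python3 - <<'E'
from h import *
plan(.437,.1415,.025,3)
w=get('wrist'); hsv=cv2.cvtColor(w['image'],cv2.COLOR_BGR2HSV); save(w,'w9')
print(proj(w,(.437,.1415,.04)))
E
```

```text
t 18.2 pos [0.437  0.1526 0.1263] yaw 4.6 tilt -0.99994 dl mm [ -1.4  12.1 101.2] turn 1.6 rows 2.5 gap 0.0617 F [-1.1 -0.3  0.6] T [0.01 0.05 0.01] q [ 0.49  0.05 -0.89  2.01  0.04  1.09 -1.9 ]
[330.54950571 206.38191287]
```

View pics/w9.png

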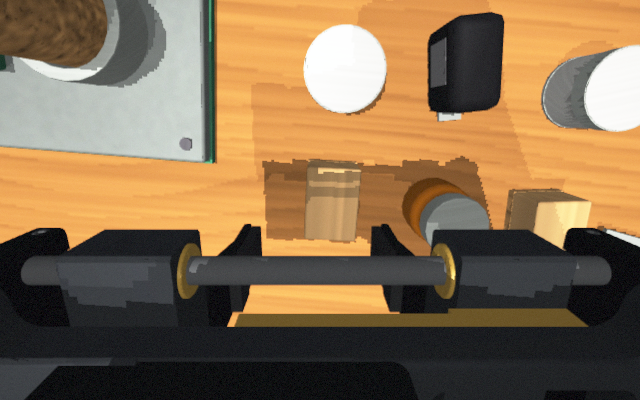

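Block A's top is centred at about (332,204), where predicted. Descending.

play_rows:
  series:
    - {"fingers": -0.4,"delta_pos": [-0.001,0.006,0.01],"turn": 1}
    - {"fingers": -0.4,"delta_pos": [0,0.006,0.015],"turn": 1}
    - {"fingers": -0.4,"delta_pos": [0,0,0.015],"turn": 0}
    - {"fingers": -0.4,"delta_pos": [0,0,0.005],"turn": 0}
    - {"fingers": -0.4,"delta_pos": [0,0,0],"turn": 0}

```text
time: 18.72
tcp_pos: [0.4423, 0.1443, 0.0847]
tcp_rot: [-0.007, 1.0, 0.024, 0.007]
wrist_force: [1.5, -0.1, -0.0]
finger_gap: 0.0609
```

```bash
python3 - <<'E'
from h import *
plan(.437,.1415,.025,3)
E
```

```text
t 18.7 pos [0.4423 0.1443 0.0847] yaw 2.7 tilt -0.9998 dl mm [-6.4  3.3 59.5] turn -0.3 rows 1.5 gap 0.0609 F [ 1.5 -0.1 -0. ] T [-0.01  0.   -0.  ] q [ 0.48  0.12 -0.88  2.06  0.1   0.99 -1.97]
```

play_rows:
  series:
    - {"fingers": -0.4,"delta_pos": [-0.004,0.003,0.012],"turn": 0}
    - {"fingers": -0.4,"delta_pos": [-0.001,0,0.015],"turn": 0}
    - {"fingers": -0.4,"delta_pos": [-0.001,0,0.015],"turn": 0}
    - {"fingers": -0.4,"delta_pos": [0,0,0.01],"turn": 0}
    - {"fingers": -0.4,"delta_pos": [0,0,0.004],"turn": 0}
    - {"fingers": -0.4,"delta_pos": [0,0,0],"turn": 0}

```text
time: 19.22
tcp_pos: [0.4432, 0.1436, 0.0322]
tcp_rot: [-0.007, 1.0, 0.024, 0.013]
wrist_force: [0.5, 0.3, -0.1]
finger_gap: 0.0611
```

```bash
python3 - <<'E'
from h import *
plan(.437,.1415,.025,3)
E
```

```text
t 19.2 pos [0.4432 0.1436 0.0322] yaw 2.8 tilt -0.99957 dl mm [-6.5  1.9  7. ] turn -0.2 rows 0.2 gap 0.0611 F [ 0.5  0.3 -0.1] T [ 0.03  0.03 -0.05] q [ 0.44  0.21 -0.85  2.11  0.21  0.87 -2.06]
```

play_rows:
  series:
    - {"fingers": -0.4,"delta_pos": [-0.005,0.002,0.004],"turn": 0}
    - {"fingers": -0.4,"delta_pos": [0,0,0.002],"turn": 0}
    - {"fingers": 1,"delta_pos": [0,0,0],"turn": 0}
    - {"fingers": 1,"delta_pos": [0,0,0],"turn": 0}
    - {"fingers": 1,"delta_pos": [0,0,0],"turn": 0}
    - {"fingers": 1,"delta_pos": [0,0,0],"turn": 0}
  force: 20

```text
time: 19.72
tcp_pos: [0.4405, 0.1418, 0.0283]
tcp_rot: [-0.007, 1.0, 0.024, 0.015]
wrist_force: [-0.5, 0.9, 0.8]
finger_gap: 0.0421
```

play_rows:
  series:
    - {"fingers": 1,"delta_pos": [0,0,-0.01],"turn": 0}
    - {"fingers": 1,"delta_pos": [0,0,-0.02],"turn": 0}
    - {"fingers": 1,"delta_pos": [0.005,0,-0.025],"turn": 0}
    - {"fingers": 1,"delta_pos": [0.01,0,-0.025],"turn": 0}
    - {"fingers": 1,"delta_pos": [0.015,0,-0.025],"turn": 0}
    - {"fingers": 1,"delta_pos": [0.015,0,-0.025],"turn": 0}
    - {"fingers": 1,"delta_pos": [0.015,0,-0.02],"turn": 0}
    - {"fingers": 1,"delta_pos": [0,0,0],"turn": 0}

```text
time: 20.38
tcp_pos: [0.4942, 0.1429, 0.1893]
tcp_rot: [-0.007, 1.0, 0.026, 0.013]
wrist_force: [0.1, 0.3, -0.8]
finger_gap: 0.0422
```

```bash
python3 - <<'E'
from h import *
plan(.535,-.345,.17,0)
E
```

```text
t 20.4 pos [0.4942 0.1429 0.1893] yaw 3.0 tilt -0.99956 dl mm [ 14.8 489.6  13.6] turn 3.0 rows 12.3 gap 0.0422 F [ 0.1  0.3 -0.8] T [ 0.02 -0.03 -0.  ] q [ 0.51  0.1  -0.88  1.84  0.08  1.2  -1.91]
```

play_rows:
  series:
    - {"fingers": 1,"delta_pos": [0,0.015,0],"turn": 0}
    - {"fingers": 1,"delta_pos": [0,0.03,0],"turn": 0}
    - {"fingers": 1,"delta_pos": [0.002,0.035,0],"turn": 1}
    - {"fingers": 1,"delta_pos": [0.002,0.035,0],"turn": 1}
    - {"fingers": 1,"delta_pos": [0.002,0.035,0],"turn": 1}
    - {"fingers": 1,"delta_pos": [0.002,0.035,0],"turn": 0}
    - {"fingers": 1,"delta_pos": [0.002,0.035,0],"turn": 0}
    - {"fingers": 1,"delta_pos": [0.002,0.035,0],"turn": 0}
    - {"fingers": 1,"delta_pos": [0.002,0.035,0],"turn": 0}
    - {"fingers": 1,"delta_pos": [0,0.035,0],"turn": 0}

```text
time: 21.22
tcp_pos: [0.5104, -0.1774, 0.1826]
tcp_rot: [-0.011, 1.0, 0.013, 0.011]
wrist_force: [0.3, 0.5, -0.4]
finger_gap: 0.042
```

play_rows:
  series:
    - {"fingers": 1,"delta_pos": [0,0.035,0],"turn": 0}
    - {"fingers": 1,"delta_pos": [0,0.035,0],"turn": 0}
    - {"fingers": 1,"delta_pos": [0,0.03,0],"turn": 0}
    - {"fingers": 1,"delta_pos": [0,0.02,0],"turn": 0}
    - {"fingers": 1,"delta_pos": [0,0.01,0],"turn": 0}
    - {"fingers": 1,"delta_pos": [0,0,0],"turn": 0}

```text
time: 21.72
tcp_pos: [0.5049, -0.3192, 0.1745]
tcp_rot: [-0.013, 1.0, 0.008, 0.007]
wrist_force: [0.3, -0.6, -0.7]
finger_gap: 0.0417
```

```bash
python3 - <<'E'
from h import *
plan(.535,-.345,.17,0); print(pose()[2].round(3))
w=get('wrist'); save(w,'w10'); c=np.array([.489,-.3445])
for X in ([.596,-.269,.07],[.606,-.427,.07],[.382,-.425,.07],[.373,-.257,.07]): print(proj(w,X).round(0))
E
```

```text
t 21.7 pos [ 0.5049 -0.3192  0.1745] yaw 0.9 tilt -0.99954 dl mm [29.7 26.3  4.3] turn 0.9 rows 1.0 gap 0.0417 F [ 0.3 -0.6 -0.7] T [-0.02  0.04 -0.01] q [ 0.97  0.29 -0.51  1.65  0.12  1.24 -1.12]
[[ 1.     0.016  0.014]
 [ 0.015 -1.     0.027]
 [ 0.015 -0.027 -1.   ]]
[256.  86.]
[464.  75.]
[429. 329.]
[251. 331.]
```

View pics/w10.png

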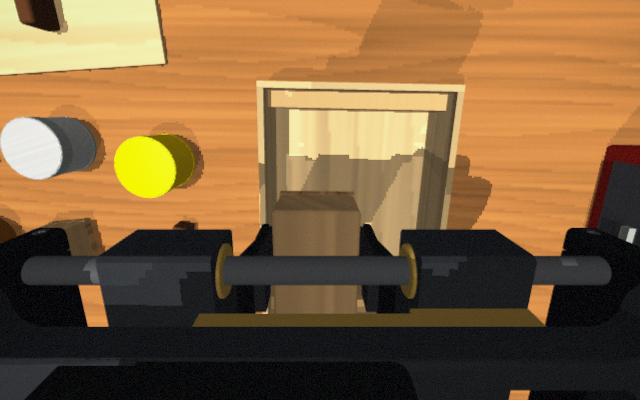

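```bash
python3 - <<'E'
from h import *
w=get('wrist'); print(pose()[1].round(4))
a=ray(w,(258,81),.07)[:2]; b=ray(w,(463,86),.07)[:2]; print(a,b,np.hypot(*(a-b)))
ux=np.array([-(b-a)[1],(b-a)[0]]);ux/=np.hypot(*ux); 
print('yaw',np.degrees(np.arctan2(ux[1],ux[0])),'centre',(a+b)/2-ux*.11)
E
```

```text
[ 0.5057 -0.3159  0.1748]
[ 0.59943825 -0.26876179] [ 0.59809069 -0.42589763] 0.1571416248862754
yaw -0.4913412453560906 centre [ 0.48876852 -0.34638641]
```

play_rows:
  series:
    - {"fingers": 1,"delta_pos": [0.01,0.01,0],"turn": 0}
    - {"fingers": 1,"delta_pos": [0.01,0.01,0.01],"turn": 1}
    - {"fingers": 1,"delta_pos": [0.008,0.008,0.015],"turn": 0}
    - {"fingers": 1,"delta_pos": [0.003,0.002,0.015],"turn": 0}
    - {"fingers": 1,"delta_pos": [0,0,0.01],"turn": 0}
    - {"fingers": 1,"delta_pos": [0,0,0],"turn": 0}

```text
time: 22.32
tcp_pos: [0.5431, -0.3284, 0.1248]
tcp_rot: [-0.017, 1.0, 0.01, 0.009]
wrist_force: [-0.3, -0.3, -1.6]
finger_gap: 0.0419
```

```bash
python3 - <<'E'
from h import *
plan(.537,-.346,.036,0); print(pose()[2].round(3))
E
```

```text
t 22.3 pos [ 0.5431 -0.3284  0.1248] yaw 1.1 tilt -0.9993 dl mm [-8.  20.4 88. ] turn 1.1 rows 2.3 gap 0.0419 F [-0.3 -0.3 -1.6] T [-0.04  0.16  0.02] q [ 0.92  0.41 -0.5   1.61  0.17  1.17 -1.16]
[[ 1.     0.02   0.017]
 [ 0.019 -0.999  0.034]
 [ 0.017 -0.033 -0.999]]
```

play_rows:
  series:
    - {"fingers": 1,"delta_pos": [-0.003,0.008,0],"turn": 1}
    - {"fingers": 1,"delta_pos": [-0.003,0.008,0.005],"turn": 0}
    - {"fingers": 1,"delta_pos": [-0.001,0.005,0.012],"turn": 0}
    - {"fingers": 1,"delta_pos": [0,0,0.015],"turn": 0}
    - {"fingers": 1,"delta_pos": [0,0,0.008],"turn": 0}
    - {"fingers": 1,"delta_pos": [0,0,0],"turn": 0}

```text
time: 22.82
tcp_pos: [0.5354, -0.3489, 0.0828]
tcp_rot: [-0.016, 1.0, 0.001, 0.009]
wrist_force: [-0.2, -0.1, -1.4]
finger_gap: 0.0418
```

```bash
python3 - <<'E'
from h import *
plan(.537,-.346,.036,0)
E
```

```text
t 22.8 pos [ 0.5354 -0.3489  0.0828] yaw 0.1 tilt -0.99935 dl mm [ 0.8 -1.4 46.9] turn 0.1 rows 1.2 gap 0.0418 F [-0.2 -0.1 -1.4] T [ 0.01  0.08 -0.01] q [ 0.93  0.46 -0.48  1.63  0.19  1.1  -1.16]
```

play_rows:
  series:
    - {"fingers": 1,"delta_pos": [0.001,-0.001,0.01],"turn": 0}
    - {"fingers": 1,"delta_pos": [0,0,0.012],"turn": 0}
    - {"fingers": 1,"delta_pos": [0,0,0.012],"turn": 0}
    - {"fingers": 1,"delta_pos": [0,0,0.006],"turn": 0}
    - {"fingers": 1,"delta_pos": [0,0,0.002],"turn": 0}
    - {"fingers": 1,"delta_pos": [0,0,0],"turn": 0}

```text
time: 23.32
tcp_pos: [0.5368, -0.347, 0.0364]
tcp_rot: [-0.016, 1.0, 0.0, 0.009]
wrist_force: [-0.2, 0.7, -1.5]
finger_gap: 0.0415
```

```bash
python3 - <<'E'
from h import *
plan(.537,-.346,.034,0)
E
```

```text
t 23.3 pos [ 0.5368 -0.347   0.0364] yaw 0.0 tilt -0.99935 dl mm [ 0.2 -0.9  2.4] turn 0.0 rows 0.1 gap 0.0415 F [-0.2  0.7 -1.5] T [ 0.03  0.07 -0.02] q [ 0.92  0.51 -0.46  1.67  0.22  1.02 -1.18]
```

play_rows:
  series:
    - {"fingers": 1,"delta_pos": [0,0,0.002],"turn": 0}
    - {"fingers": 1,"delta_pos": [0,0,0],"turn": 0}
    - {"fingers": -0.4,"delta_pos": [0,0,0],"turn": 0}
    - {"fingers": -0.4,"delta_pos": [0,0,0],"turn": 0}
    - {"fingers": -0.4,"delta_pos": [0,0,0],"turn": 0}
    - {"fingers": -0.4,"delta_pos": [0,0,-0.01],"turn": 0}
    - {"fingers": -0.4,"delta_pos": [0,0,-0.02],"turn": 0}
    - {"fingers": -0.4,"delta_pos": [0,0,-0.025],"turn": 0}
    - {"fingers": -0.4,"delta_pos": [0,0,-0.03],"turn": 0}
    - {"fingers": -0.4,"delta_pos": [0,0,-0.03],"turn": 0}

```text
time: 24.15
tcp_pos: [0.5327, -0.3485, 0.1513]
tcp_rot: [-0.019, 1.0, 0.001, 0.005]
wrist_force: [0.4, -0.6, -0.5]
finger_gap: 0.0607
```

```bash
python3 - <<'E'
from h import *
plan(.43,-.042,.16,10)
d=get('top'); hsv=cv2.cvtColor(d['image'],cv2.COLOR_BGR2HSV)
blobs(d,(hsv[...,1]<158)&(hsv[...,2]>150)&(hsv[...,0]>10),.04,100,(265,180,380,275))
m=((hsv[...,1]<158)&(hsv[...,2]>130)&(hsv[...,0]>10)).astype(np.uint8)[240:270,340:375]; print(m.sum())
E
```

```text
t 24.1 pos [ 0.5327 -0.3485  0.1513] yaw 0.1 tilt -0.99924 dl mm [-101.8 -306.9    1.6] turn -9.9 rows 8.1 gap 0.0607 F [ 0.4 -0.6 -0.5] T [-0.05  0.   -0.01] q [ 0.95  0.4  -0.49  1.57  0.15  1.23 -1.13]
px [369. 182.] area 104 world [ 0.6019 -0.0399] sides [0.056 0.013] ang [ -79. -171.]
px [289. 194.] area 453 world [0.5379 0.1442] sides [0.056 0.055] ang [ -79. -169.]
px [369. 207.] area 440 world [ 0.5404 -0.0511] sides [0.053 0.057] ang [ -79. -171.]
px [318. 242.] area 305 world [0.4375 0.052 ] sides [0.043 0.045] ang [ -79. -169.]
px [357. 254.] area 433 world [ 0.426  -0.0433] sides [0.059 0.041] ang [  7. -83.]
453
```

play_rows:
  series:
    - {"fingers": -0.4,"delta_pos": [-0.004,-0.015,0],"turn": -1}
    - {"fingers": -0.4,"delta_pos": [-0.008,-0.03,0],"turn": -2}
    - {"fingers": -0.4,"delta_pos": [-0.01,-0.035,0],"turn": -2}
    - {"fingers": -0.4,"delta_pos": [-0.012,-0.035,0],"turn": -2}
    - {"fingers": -0.4,"delta_pos": [-0.013,-0.035,0],"turn": 0}
    - {"fingers": -0.4,"delta_pos": [-0.013,-0.035,0],"turn": 0}
    - {"fingers": -0.4,"delta_pos": [-0.013,-0.035,0],"turn": 0}
    - {"fingers": -0.4,"delta_pos": [-0.01,-0.03,0],"turn": 0}
    - {"fingers": -0.4,"delta_pos": [-0.005,-0.015,0],"turn": 0}
    - {"fingers": -0.4,"delta_pos": [0,0,0],"turn": 0}

```text
time: 25.03
tcp_pos: [0.4252, -0.09, 0.1746]
tcp_rot: [-0.003, 0.998, 0.064, 0.021]
wrist_force: [-0.4, -0.3, 0.1]
finger_gap: 0.061
```

```bash
python3 - <<'E'
from h import *
plan(.428,-.043,.1,7); print(pose()[2].round(3))
E
```

```text
t 25.0 pos [ 0.4252 -0.09    0.1746] yaw 7.3 tilt -0.9991 dl mm [  5.6 -46.   75.1] turn 0.3 rows 2.2 gap 0.061 F [-0.4 -0.3  0.1] T [-0.03  0.03  0.  ] q [ 0.89 -0.13 -0.67  2.04 -0.11  1.16 -1.18]
[[ 0.991  0.127  0.041]
 [ 0.127 -0.992  0.01 ]
 [ 0.042 -0.004 -0.999]]
```

play_rows:
  series:
    - {"fingers": -0.4,"delta_pos": [0.003,-0.015,0.005],"turn": 0}
    - {"fingers": -0.4,"delta_pos": [0.002,-0.018,0.015],"turn": 0}
    - {"fingers": -0.4,"delta_pos": [0,-0.012,0.02],"turn": 0}
    - {"fingers": -0.4,"delta_pos": [0,0,0.02],"turn": 0}
    - {"fingers": -0.4,"delta_pos": [0,0,0.012],"turn": 0}
    - {"fingers": -0.4,"delta_pos": [0,0,0],"turn": 0}

```text
time: 25.53
tcp_pos: [0.4336, -0.045, 0.1077]
tcp_rot: [0.003, 0.998, 0.065, 0.028]
wrist_force: [-0.7, 0.5, -0.2]
finger_gap: 0.0608
```

```bash
python3 - <<'E'
from h import *
plan(.428,-.043,.027,7); print(pose()[2].round(3))
E
```

```text
t 25.5 pos [ 0.4336 -0.045   0.1077] yaw 7.4 tilt -0.99837 dl mm [-9.8 -3.5 80.2] turn 0.4 rows 2.0 gap 0.0608 F [-0.7  0.5 -0.2] T [0.01 0.12 0.02] q [ 0.84 -0.06 -0.77  2.13 -0.05  0.99 -1.34]
[[ 0.99   0.129  0.057]
 [ 0.129 -0.992 -0.002]
 [ 0.056  0.009 -0.998]]
```

play_rows:
  series:
    - {"fingers": -0.4,"delta_pos": [-0.002,-0.002,0.01],"turn": 0}
    - {"fingers": -0.4,"delta_pos": [-0.002,-0.001,0.015],"turn": 0}
    - {"fingers": -0.4,"delta_pos": [-0.001,0,0.015],"turn": 0}
    - {"fingers": -0.4,"delta_pos": [0,0,0.015],"turn": 0}
    - {"fingers": -0.4,"delta_pos": [0,0,0.012],"turn": 0}
    - {"fingers": -0.4,"delta_pos": [0,0,0.008],"turn": 0}
    - {"fingers": -0.4,"delta_pos": [0,0,0],"turn": 0}

```text
time: 26.12
tcp_pos: [0.4385, -0.047, 0.0336]
tcp_rot: [0.005, 0.998, 0.062, 0.034]
wrist_force: [-0.9, 0.5, -0.4]
finger_gap: 0.061
```

```bash
python3 - <<'E'
from h import *
plan(.428,-.043,.027,7); print(pose()[2].round(3))
E
```

```text
t 26.1 pos [ 0.4385 -0.047   0.0336] yaw 7.1 tilt -0.99769 dl mm [-10.4  -5.3   5.9] turn 0.1 rows 0.3 gap 0.061 F [-0.9  0.5 -0.4] T [0.06 0.16 0.03] q [ 0.81  0.1  -0.78  2.2   0.1   0.81 -1.48]
[[ 0.99   0.123  0.068]
 [ 0.124 -0.992 -0.006]
 [ 0.067  0.014 -0.998]]
```

play_rows:
  series:
    - {"fingers": -0.4,"delta_pos": [-0.004,-0.004,0.003],"turn": 0}
    - {"fingers": -0.4,"delta_pos": [-0.002,0,0.002],"turn": 0}
    - {"fingers": 1,"delta_pos": [0,0,0],"turn": 0}
    - {"fingers": 1,"delta_pos": [0,0,0],"turn": 0}
    - {"fingers": 1,"delta_pos": [0,0,0],"turn": 0}
    - {"fingers": 1,"delta_pos": [0,0,0],"turn": 0}

```text
time: 26.62
tcp_pos: [0.434, -0.0444, 0.0304]
tcp_rot: [0.006, 0.997, 0.061, 0.036]
wrist_force: [0.8, 0.8, 0.2]
finger_gap: 0.0418
```

play_rows:
  series:
    - {"fingers": 1,"delta_pos": [0.002,0,-0.01],"turn": 0}
    - {"fingers": 1,"delta_pos": [0.005,0,-0.02],"turn": 0}
    - {"fingers": 1,"delta_pos": [0.008,0,-0.025],"turn": 0}
    - {"fingers": 1,"delta_pos": [0.01,0,-0.025],"turn": 0}
    - {"fingers": 1,"delta_pos": [0.01,0,-0.025],"turn": 0}
    - {"fingers": 1,"delta_pos": [0.01,0,-0.02],"turn": 0}
    - {"fingers": 1,"delta_pos": [0.005,0,-0.01],"turn": 0}
    - {"fingers": 1,"delta_pos": [0,0,0],"turn": 0}

```text
time: 27.28
tcp_pos: [0.4744, -0.0353, 0.1795]
tcp_rot: [0.006, 0.997, 0.063, 0.036]
wrist_force: [0.5, 0.4, -0.7]
finger_gap: 0.0421
```

```bash
python3 - <<'E'
from h import *
plan(.452,-.346,.16,0); print(pose()[2].round(3))
E
```

```text
t 27.3 pos [ 0.4744 -0.0353  0.1795] yaw 7.2 tilt -0.99736 dl mm [-62.7 305.1  20.1] turn 7.2 rows 7.8 gap 0.0421 F [ 0.5  0.4 -0.7] T [0.03 0.09 0.04] q [ 0.83 -0.05 -0.78  1.98 -0.04  1.13 -1.38]
[[ 0.99   0.125  0.072]
 [ 0.126 -0.992 -0.007]
 [ 0.071  0.016 -0.997]]
```

play_rows:
  series:
    - {"fingers": 1,"delta_pos": [-0.003,0.015,0],"turn": 1}
    - {"fingers": 1,"delta_pos": [-0.005,0.025,0],"turn": 1}
    - {"fingers": 1,"delta_pos": [-0.006,0.03,0],"turn": 1}
    - {"fingers": 1,"delta_pos": [-0.006,0.03,0],"turn": 1}
    - {"fingers": 1,"delta_pos": [-0.006,0.03,0],"turn": 1}
    - {"fingers": 1,"delta_pos": [-0.006,0.03,0],"turn": 1}
    - {"fingers": 1,"delta_pos": [-0.004,0.03,0],"turn": 1}
    - {"fingers": 1,"delta_pos": [-0.004,0.03,0],"turn": 0}
    - {"fingers": 1,"delta_pos": [-0.004,0.03,0],"turn": 0}
    - {"fingers": 1,"delta_pos": [-0.002,0.02,0],"turn": 0}

```text
time: 28.12
tcp_pos: [0.431, -0.3177, 0.1731]
tcp_rot: [0.002, 1.0, 0.001, 0.031]
wrist_force: [-0.9, -0.4, -0.7]
finger_gap: 0.0421
```

play_rows:
  series:
    - {"fingers": 1,"delta_pos": [0,0.01,0],"turn": 0}
    - {"fingers": 1,"delta_pos": [0,0,0],"turn": 0}

```text
time: 28.28
tcp_pos: [0.4261, -0.334, 0.1704]
tcp_rot: [0.001, 1.0, -0.004, 0.029]
wrist_force: [0.4, 0.0, -1.4]
finger_gap: 0.0417
```

```bash
python3 - <<'E'
from h import *
plan(.452,-.347,.1,0); print(pose()[2].round(3))
E
```

```text
t 28.3 pos [ 0.4261 -0.334   0.1704] yaw -0.4 tilt -0.99827 dl mm [21.9 12.6 71.9] turn -0.4 rows 1.9 gap 0.0417 F [ 0.4  0.  -1.4] T [0.01 0.12 0.  ] q [ 1.1   0.13 -0.49  1.83  0.03  1.14 -0.98]
[[ 0.998 -0.007  0.059]
 [-0.007 -1.    -0.003]
 [ 0.059  0.002 -0.998]]
```

play_rows:
  series:
    - {"fingers": 1,"delta_pos": [0.008,0.006,0],"turn": 0}
    - {"fingers": 1,"delta_pos": [0.008,0.005,0.01],"turn": 0}
    - {"fingers": 1,"delta_pos": [0.004,0.001,0.015],"turn": 0}
    - {"fingers": 1,"delta_pos": [0,0,0.018],"turn": 0}
    - {"fingers": 1,"delta_pos": [0,0,0.015],"turn": 0}
    - {"fingers": 1,"delta_pos": [0,0,0.008],"turn": 0}
    - {"fingers": 1,"delta_pos": [0,0,0],"turn": 0}

```text
time: 28.87
tcp_pos: [0.4558, -0.3389, 0.1029]
tcp_rot: [-0.001, 1.0, 0.001, 0.03]
wrist_force: [-0.5, 0.2, -1.0]
finger_gap: 0.0417
```

```bash
python3 - <<'E'
from h import *
plan(.452,-.347,.037,0); print(pose()[2].round(3))
E
```

```text
t 28.9 pos [ 0.4558 -0.3389  0.1029] yaw 0.1 tilt -0.99818 dl mm [-7.8  8.2 65.6] turn 0.1 rows 1.7 gap 0.0417 F [-0.5  0.2 -1. ] T [ 0.1   0.14 -0.01] q [ 1.05  0.26 -0.49  1.84  0.1   1.02 -1.04]
[[ 0.998  0.002  0.06 ]
 [ 0.002 -1.     0.001]
 [ 0.06  -0.001 -0.998]]
```

play_rows:
  series:
    - {"fingers": 1,"delta_pos": [-0.004,0.005,0],"turn": 0}
    - {"fingers": 1,"delta_pos": [-0.003,0.003,0.008],"turn": 0}
    - {"fingers": 1,"delta_pos": [0,0,0.012],"turn": 0}
    - {"fingers": 1,"delta_pos": [-0.001,0,0.015],"turn": 0}
    - {"fingers": 1,"delta_pos": [0,0,0.012],"turn": 0}
    - {"fingers": 1,"delta_pos": [0,0,0.008],"turn": 0}
    - {"fingers": 1,"delta_pos": [0,0,0.004],"turn": 0}
    - {"fingers": 1,"delta_pos": [0,0,0],"turn": 0}

```text
time: 29.53
tcp_pos: [0.4533, -0.3478, 0.0416]
tcp_rot: [0.001, 0.999, 0.002, 0.032]
wrist_force: [0.4, 0.7, -1.2]
finger_gap: 0.042
```

```bash
python3 - <<'E'
from h import *
plan(.452,-.347,.035,0); print(pose()[2].round(3))
E
```

```text
t 29.5 pos [ 0.4533 -0.3478  0.0416] yaw 0.2 tilt -0.99795 dl mm [-1.7 -0.8  6.5] turn 0.2 rows 0.2 gap 0.042 F [ 0.4  0.7 -1.2] T [ 0.01  0.09 -0.02] q [ 1.04  0.34 -0.47  1.89  0.15  0.9  -1.06]
[[ 0.998  0.003  0.064]
 [ 0.004 -1.    -0.002]
 [ 0.064  0.002 -0.998]]
```

Lower the last 6 mm, release, rise.

play_rows:
  series:
    - {"fingers": 1,"delta_pos": [0,0,0.003],"turn": 0}
    - {"fingers": 1,"delta_pos": [0,0,0.003],"turn": 0}
    - {"fingers": 1,"delta_pos": [0,0,0.001],"turn": 0}
    - {"fingers": -0.4,"delta_pos": [0,0,0],"turn": 0}
    - {"fingers": -0.4,"delta_pos": [0,0,0],"turn": 0}
    - {"fingers": -0.4,"delta_pos": [0,0,0],"turn": 0}
    - {"fingers": -0.4,"delta_pos": [0.001,0,-0.01],"turn": 0}
    - {"fingers": -0.4,"delta_pos": [0.002,0,-0.02],"turn": 0}
    - {"fingers": -0.4,"delta_pos": [0.002,0,-0.025],"turn": 0}
    - {"fingers": -0.4,"delta_pos": [0,0,-0.03],"turn": 0}

```text
time: 30.37
tcp_pos: [0.4518, -0.3455, 0.1202]
tcp_rot: [-0.002, 1.0, 0.002, 0.029]
wrist_force: [0.8, -0.6, -0.4]
finger_gap: 0.0608
```

play_rows:
  series:
    - {"fingers": -0.4,"delta_pos": [0,0,-0.035],"turn": 0}
    - {"fingers": -0.4,"delta_pos": [0,0,-0.02],"turn": 0}
    - {"fingers": -0.4,"delta_pos": [0,0,0],"turn": 0}

```text
time: 30.62
tcp_pos: [0.4515, -0.3472, 0.1865]
tcp_rot: [0.002, 0.999, 0.003, 0.034]
wrist_force: [0.4, -0.2, 0.6]
finger_gap: 0.0608
```

```bash
python3 - <<'E'
from h import *
plan(.6765,-.063,.2,5); print(pose()[2].round(3))
s=get('scene'); save(s,'s11',(60,120,420,400),2)
d=get('top'); hsv=cv2.cvtColor(d['image'],cv2.COLOR_BGR2HSV)
print('divider'); blobs(d,(hsv[...,1]<130)&(hsv[...,2]>170),.006,500,(330,120,430,195))
print('rib'); blobs(d,(hsv[...,2]<110),.036,40,(365,135,395,180))
print('tins'); blobs(d,(hsv[...,1]<50)&(hsv[...,2]>130),.045,100,(240,160,460,300))
E
```

```text
t 30.6 pos [ 0.4515 -0.3472  0.1865] yaw 0.3 tilt -0.99771 dl mm [ 227.  -282.9    0.5] turn -4.7 rows 9.1 gap 0.0608 F [ 0.4 -0.2  0.6] T [-0.04  0.04  0.02] q [ 1.09  0.17 -0.5   1.76  0.05  1.18 -0.99]
[[ 0.998  0.005  0.068]
 [ 0.006 -1.    -0.004]
 [ 0.067  0.004 -0.998]]
divider
px [380. 159.] area 3702 world [ 0.6798 -0.0644] sides [0.138 0.205] ang [  4. -86.]
rib
px [381. 157.] area 156 world [ 0.6732 -0.0624] sides [0.072 0.015] ang [  3. -85.]
tins
px [289. 195.] area 415 world [0.5358 0.1421] sides [0.054 0.052] ang [ -79. -169.]
px [369. 208.] area 422 world [ 0.5385 -0.0533] sides [0.053 0.054] ang [ -79. -171.]
px [318. 242.] area 296 world [0.4357 0.0516] sides [0.043 0.042] ang [ -79. -169.]
```

View pics/s11.png

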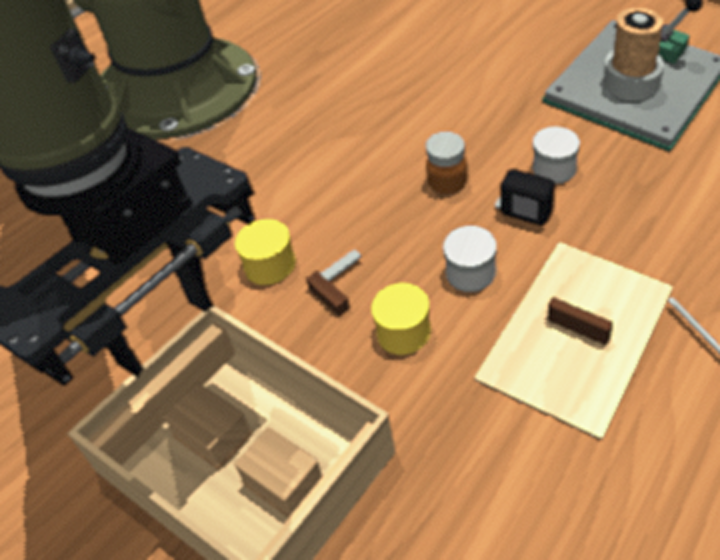

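The scene picture shows the drum seated, the lever over, and two blocks flat in the box at about (205,420) and (278,462) in the crop. Both tins and the divider are untouched. Next is the divider.

play_rows:
  series:
    - {"fingers": -0.4,"delta_pos": [0.01,-0.013,0],"turn": 0}
    - {"fingers": -0.4,"delta_pos": [0.019,-0.024,0],"turn": -1}
    - {"fingers": -0.4,"delta_pos": [0.022,-0.027,0],"turn": -1}
    - {"fingers": -0.4,"delta_pos": [0.023,-0.028,0],"turn": -1}
    - {"fingers": -0.4,"delta_pos": [0.023,-0.028,0],"turn": -1}
    - {"fingers": -0.4,"delta_pos": [0.023,-0.028,0],"turn": 0}
    - {"fingers": -0.4,"delta_pos": [0.023,-0.028,0],"turn": 0}
    - {"fingers": -0.4,"delta_pos": [0.022,-0.027,0],"turn": 0}
    - {"fingers": -0.4,"delta_pos": [0.019,-0.024,0],"turn": 0}
    - {"fingers": -0.4,"delta_pos": [0.015,-0.018,0],"turn": 0}

```text
time: 31.55
tcp_pos: [0.6308, -0.088, 0.1757]
tcp_rot: [-0.002, 0.999, 0.03, 0.019]
wrist_force: [-0.9, 0.0, 0.1]
finger_gap: 0.0607
```

play_rows:
  series:
    - {"fingers": -0.4,"delta_pos": [0.01,-0.012,0],"turn": 0}
    - {"fingers": -0.4,"delta_pos": [0.005,-0.006,0],"turn": 0}
    - {"fingers": -0.4,"delta_pos": [0,0,0],"turn": 0}

```text
time: 31.8
tcp_pos: [0.6448, -0.0584, 0.1706]
tcp_rot: [-0.006, 0.999, 0.036, 0.016]
wrist_force: [-0.3, 0.5, -0.1]
finger_gap: 0.0609
```

```bash
python3 - <<'E'
from h import *
plan(.677,-.063,.1,4); print(pose()[2].round(3))
w=get('wrist'); hsv=cv2.cvtColor(w['image'],cv2.COLOR_BGR2HSV); cv2.imwrite('pics/w12.png',w['image'])
p=proj(w,(.677,-.063,.036)); print(p, hsv[int(p[1]),int(p[0])])
x,y=int(p[0]),int(p[1])
print('rib'); blobs(w,(hsv[...,2]<130),.036,100,(x-70,max(0,y-70),x+70,min(y+70,232)))
print('board'); blobs(w,(hsv[...,1]<120)&(hsv[...,2]>150),.006,1000,(0,0,640,235))
E
```

```text
t 31.8 pos [ 0.6448 -0.0584  0.1706] yaw 4.1 tilt -0.99944 dl mm [29.6  7.7 71.5] turn 0.1 rows 1.9 gap 0.0609 F [-0.3  0.5 -0.1] T [ 0.04  0.1  -0.01] q [ 0.57  0.41 -0.66  1.55  0.25  1.24 -1.62]
[[ 0.997  0.073  0.031]
 [ 0.072 -0.997  0.013]
 [ 0.032 -0.011 -0.999]]
[324.69218186 160.12470049] [ 10 163 114]
rib
px [326. 154.] area 1110 world [ 0.6826 -0.0633] sides [0.013 0.067] ang [ -86. -175.]
px [384. 225.] area 207 world [ 0.6201 -0.1223] sides [0.022 0.011] ang [ -86. -172.]
px [328. 223.] area 103 world [ 0.6166 -0.071 ] sides [0.004 0.025] ang [ -5. -96.]
board
px [323. 145.] area 25292 world [ 0.6854 -0.0636] sides [0.198 0.138] ang [ -86. -171.]
```

play_rows:
  series:
    - {"fingers": -0.4,"delta_pos": [0.012,0.002,0.005],"turn": 0}
    - {"fingers": -0.4,"delta_pos": [0.013,0.003,0.015],"turn": 0}
    - {"fingers": -0.4,"delta_pos": [0.007,0.002,0.018],"turn": 0}
    - {"fingers": -0.4,"delta_pos": [0,0,0.015],"turn": 0}
    - {"fingers": -0.4,"delta_pos": [0,0,0.01],"turn": 0}
    - {"fingers": -0.4,"delta_pos": [0,0,0],"turn": 0}

```text
time: 32.35
tcp_pos: [0.6746, -0.0763, 0.103]
tcp_rot: [-0.002, 0.999, 0.03, 0.012]
wrist_force: [-0.7, -0.8, 0.5]
finger_gap: 0.0609
```

```bash
python3 - <<'E'
from h import *
plan(.681,-.0633,.028,4.5); print(pose()[2].round(3))
E
```

```text
t 32.4 pos [ 0.6746 -0.0763  0.103 ] yaw 3.4 tilt -0.99972 dl mm [  5.4 -12.4  75.2] turn -1.1 rows 1.9 gap 0.0609 F [-0.7 -0.8  0.5] T [-0.01  0.07  0.01] q [ 0.54  0.53 -0.62  1.53  0.32  1.16 -1.65]
[[ 0.998  0.06   0.023]
 [ 0.06  -0.998  0.005]
 [ 0.024 -0.003 -1.   ]]
```

play_rows:
  series:
    - {"fingers": -0.4,"delta_pos": [0.003,-0.007,0.005],"turn": -1}
    - {"fingers": -0.4,"delta_pos": [0.002,-0.005,0.012],"turn": 0}
    - {"fingers": -0.4,"delta_pos": [0,0,0.015],"turn": 0}
    - {"fingers": -0.4,"delta_pos": [0,0,0.015],"turn": 0}
    - {"fingers": -0.4,"delta_pos": [0,0,0.01],"turn": 0}
    - {"fingers": -0.4,"delta_pos": [0,0,0.004],"turn": 0}
    - {"fingers": -0.4,"delta_pos": [0,0,0],"turn": 0}

```text
time: 32.93
tcp_pos: [0.6798, -0.0649, 0.038]
tcp_rot: [-0.001, 0.999, 0.039, 0.012]
wrist_force: [0.6, -0.4, -0.6]
finger_gap: 0.0611
```

```bash
python3 - <<'E'
from h import *
plan(.681,-.0633,.028,4.5); print(pose()[2].round(3))
E
```

```text
t 32.9 pos [ 0.6798 -0.0649  0.038 ] yaw 4.4 tilt -0.9997 dl mm [ 1.  -1.5 10.1] turn -0.1 rows 0.3 gap 0.0611 F [ 0.6 -0.4 -0.6] T [-0.07  0.04  0.03] q [ 0.5   0.6  -0.6   1.57  0.37  1.06 -1.68]
[[ 0.997  0.077  0.024]
 [ 0.077 -0.997  0.003]
 [ 0.025 -0.001 -1.   ]]
```

play_rows:
  series:
    - {"fingers": -0.4,"delta_pos": [0.001,-0.001,0.005],"turn": 0}
    - {"fingers": -0.4,"delta_pos": [0,0,0.004],"turn": 0}
    - {"fingers": -0.4,"delta_pos": [0,0,0],"turn": 0}
    - {"fingers": 1,"delta_pos": [0,0,0],"turn": 0}
    - {"fingers": 1,"delta_pos": [0,0,0],"turn": 0}
    - {"fingers": 1,"delta_pos": [0,0,0],"turn": 0}
    - {"fingers": 1,"delta_pos": [0,0,0],"turn": 0}
    - {"fingers": 1,"delta_pos": [0,0,0],"turn": 0}
  force: 40

```text
time: 33.6
tcp_pos: [0.6831, -0.0636, 0.0309]
tcp_rot: [-0.001, 0.999, 0.039, 0.014]
wrist_force: [-0.5, -0.0, -0.5]
finger_gap: 0.0352
```

play_rows:
  series:
    - {"fingers": 1,"delta_pos": [0,0,0],"turn": 0}
    - {"fingers": 1,"delta_pos": [0,0,-0.005],"turn": 0}
    - {"fingers": 1,"delta_pos": [0,0,-0.012],"turn": 0}
    - {"fingers": 1,"delta_pos": [0,0,-0.018],"turn": 0}
    - {"fingers": 1,"delta_pos": [0,0,-0.02],"turn": 0}
    - {"fingers": 1,"delta_pos": [0,0,-0.02],"turn": 0}
    - {"fingers": 1,"delta_pos": [0,0,-0.02],"turn": 0}
    - {"fingers": 1,"delta_pos": [0,0,-0.02],"turn": 0}
    - {"fingers": 1,"delta_pos": [0,0,-0.01],"turn": 0}
    - {"fingers": 1,"delta_pos": [0,0,0],"turn": 0}

```text
time: 34.43
tcp_pos: [0.6792, -0.0633, 0.1682]
tcp_rot: [-0.001, 0.999, 0.039, 0.016]
wrist_force: [0.1, -0.1, 0.1]
finger_gap: 0.0002
```

```bash
python3 - <<'E'
from h import *
plan(.489,-.346,.17,90); print(pose()[2].round(3))
E
```

```text
t 34.4 pos [ 0.6792 -0.0633  0.1682] yaw 4.5 tilt -0.99952 dl mm [-211.5  267.    -8.3] turn -85.5 rows 12.2 gap 0.0002 F [ 0.1 -0.1  0.1] T [ 0.02  0.07 -0.05] q [ 0.53  0.48 -0.64  1.46  0.29  1.27 -1.63]
[[ 0.996  0.078  0.031]
 [ 0.078 -0.997  0.002]
 [ 0.031  0.    -1.   ]]
```

The fingers hadn't finished closing when I lifted, so the rib was missed. I'll repeat with a smaller pre-opening and a longer close.

play_rows:
  series:
    - {"fingers": 0.1,"delta_pos": [-0.01,0,0],"turn": 0}
    - {"fingers": 0.1,"delta_pos": [-0.015,0,0],"turn": 0}
    - {"fingers": 0.1,"delta_pos": [-0.008,0,0],"turn": 0}
    - {"fingers": 0.1,"delta_pos": [0,0,0],"turn": 0}
    - {"fingers": 0.1,"delta_pos": [0,0,0],"turn": 0}
    - {"fingers": 0.1,"delta_pos": [0,0,0],"turn": 0}

```text
time: 34.93
tcp_pos: [0.6414, -0.0661, 0.1638]
tcp_rot: [-0.001, 0.999, 0.039, 0.013]
wrist_force: [-0.1, 0.4, -0.8]
finger_gap: 0.0327
```

```bash
python3 - <<'E'
from h import *
w=get('wrist'); hsv=cv2.cvtColor(w['image'],cv2.COLOR_BGR2HSV)
p=proj(w,(.681,-.063,.036)); x,y=map(int,p); print(p)
print('rib'); blobs(w,(hsv[...,2]<130),.036,300,(x-70,max(0,y-70),x+70,min(y+70,232)))
print('board'); blobs(w,(hsv[...,1]<120)&(hsv[...,2]>150),.006,1000,(0,0,640,235))
plan(.682,-.0633,.1,4.5)
E
```

```text
[315.54553241 151.49572781]
rib
px [317. 150.] area 1178 world [ 0.6828 -0.0637] sides [0.013 0.068] ang [ -86. -175.]
board
px [313. 140.] area 26311 world [ 0.6856 -0.0635] sides [0.198 0.138] ang [ -86. -171.]
t 35.0 pos [ 0.6415 -0.0661  0.1637] yaw 4.5 tilt -0.99965 dl mm [38.9  0.4 64.7] turn -0.0 rows 1.9 gap 0.0348 F [ 0.5 -0.1 -1.5] T [-0.03  0.12  0.03] q [ 0.58  0.41 -0.66  1.56  0.26  1.23 -1.61]
```

Unmoved, at (0.682, -0.0635). Going again.

play_rows:
  series:
    - {"fingers": 0.1,"delta_pos": [0.01,0,0.005],"turn": 0}
    - {"fingers": 0.1,"delta_pos": [0.015,0,0.012],"turn": 0}
    - {"fingers": 0.1,"delta_pos": [0.01,0,0.018],"turn": 0}
    - {"fingers": 0.1,"delta_pos": [0.003,0,0.015],"turn": 0}
    - {"fingers": 0.1,"delta_pos": [0,0,0.01],"turn": 0}
    - {"fingers": 0.1,"delta_pos": [0,0,0],"turn": 0}

```text
time: 35.48
tcp_pos: [0.6841, -0.0629, 0.1007]
tcp_rot: [-0.001, 0.999, 0.039, 0.013]
wrist_force: [-0.5, 0.4, 0.7]
finger_gap: 0.0395
```

```bash
python3 - <<'E'
from h import *
plan(.682,-.0635,.029,4.5)
E
```

```text
t 35.5 pos [ 0.6841 -0.0629  0.1007] yaw 4.4 tilt -0.99964 dl mm [-4.   0.5 71.7] turn -0.1 rows 1.8 gap 0.0395 F [-0.5  0.4  0.7] T [0.   0.05 0.  ] q [ 0.51  0.55 -0.62  1.51  0.33  1.16 -1.66]
```

play_rows:
  series:
    - {"fingers": 0.1,"delta_pos": [-0.002,0,0.012],"turn": 0}
    - {"fingers": 0.1,"delta_pos": [-0.001,0,0.016],"turn": 0}
    - {"fingers": 0.1,"delta_pos": [0,0,0.016],"turn": 0}
    - {"fingers": 0.1,"delta_pos": [0,0,0.014],"turn": 0}
    - {"fingers": 0.1,"delta_pos": [0,0,0.008],"turn": 0}
    - {"fingers": 0.1,"delta_pos": [0,0,0.003],"turn": 0}
    - {"fingers": 0.1,"delta_pos": [0,0,0],"turn": 0}

```text
time: 36.07
tcp_pos: [0.6808, -0.0635, 0.0275]
tcp_rot: [-0.001, 0.999, 0.039, 0.013]
wrist_force: [0.2, -0.1, -0.3]
finger_gap: 0.0395
```

```bash
python3 - <<'E'
from h import *
plan(.682,-.0635,.029,4.5)
E
```

```text
t 36.1 pos [ 0.6808 -0.0635  0.0275] yaw 4.4 tilt -0.99966 dl mm [ 1.2  0.1 -1.5] turn -0.1 rows 0.0 gap 0.0395 F [ 0.2 -0.1 -0.3] T [-0.03  0.07  0.01] q [ 0.49  0.61 -0.59  1.57  0.38  1.04 -1.69]
```

play_rows:
  series:
    - {"fingers": 1,"delta_pos": [0,0,0],"turn": 0}
    - {"fingers": 1,"delta_pos": [0,0,0],"turn": 0}
    - {"fingers": 1,"delta_pos": [0,0,0],"turn": 0}
    - {"fingers": 1,"delta_pos": [0,0,0],"turn": 0}
    - {"fingers": 1,"delta_pos": [0,0,0],"turn": 0}
    - {"fingers": 1,"delta_pos": [0,0,0],"turn": 0}
    - {"fingers": 1,"delta_pos": [0,0,0],"turn": 0}

```text
time: 36.65
tcp_pos: [0.6829, -0.0636, 0.0311]
tcp_rot: [-0.0, 0.999, 0.038, 0.016]
wrist_force: [-0.2, 0.4, -0.9]
finger_gap: 0.0138
```

```bash
python3 - <<'E'
from h import *
plan(.682,-.0635,.029,4.5)
E
```

```text
t 36.6 pos [ 0.6829 -0.0636  0.0311] yaw 4.4 tilt -0.99951 dl mm [-1.  -0.2  2.1] turn -0.1 rows 0.1 gap 0.0138 F [-0.2  0.4 -0.9] T [0.05 0.04 0.02] q [ 0.5   0.61 -0.59  1.57  0.38  1.04 -1.69]
```

play_rows:
  series:
    - {"fingers": 1,"delta_pos": [0,0,-0.005],"turn": 0}
    - {"fingers": 1,"delta_pos": [0,0,-0.012],"turn": 0}
    - {"fingers": 1,"delta_pos": [0,0,-0.018],"turn": 0}
    - {"fingers": 1,"delta_pos": [0,0,-0.022],"turn": 0}
    - {"fingers": 1,"delta_pos": [0,0,-0.024],"turn": 0}
    - {"fingers": 1,"delta_pos": [0,0,-0.024],"turn": 0}
    - {"fingers": 1,"delta_pos": [0,0,-0.024],"turn": 0}
    - {"fingers": 1,"delta_pos": [0,0,-0.015],"turn": 0}
    - {"fingers": 1,"delta_pos": [0,0,-0.005],"turn": 0}
    - {"fingers": 1,"delta_pos": [0,0,0],"turn": 0}

```text
time: 37.48
tcp_pos: [0.6764, -0.0628, 0.1922]
tcp_rot: [-0.0, 0.999, 0.039, 0.015]
wrist_force: [-0.2, -0.2, -0.8]
finger_gap: 0.0136
```

```bash
python3 - <<'E'
from h import *
plan(.489,-.346,.17,90); print(pose()[2].round(3))
E
```

```text
t 37.5 pos [ 0.6764 -0.0628  0.1922] yaw 4.5 tilt -0.99956 dl mm [-209.7  267.5   16. ] turn -85.5 rows 12.2 gap 0.0136 F [-0.2 -0.2 -0.8] T [0.04 0.05 0.  ] q [ 0.53  0.46 -0.65  1.44  0.28  1.31 -1.63]
[[ 0.996  0.079  0.03 ]
 [ 0.079 -0.997  0.002]
 [ 0.03   0.    -1.   ]]
```

play_rows:
  series:
    - {"fingers": 1,"delta_pos": [-0.009,0.012,0],"turn": 0}
    - {"fingers": 1,"delta_pos": [-0.016,0.02,0],"turn": 0}
    - {"fingers": 1,"delta_pos": [-0.02,0.026,0],"turn": 0}
    - {"fingers": 1,"delta_pos": [-0.02,0.026,0],"turn": 0}
    - {"fingers": 1,"delta_pos": [-0.02,0.026,0],"turn": 0}
    - {"fingers": 1,"delta_pos": [-0.02,0.026,0],"turn": 0}
    - {"fingers": 1,"delta_pos": [-0.02,0.026,0],"turn": 0}
    - {"fingers": 1,"delta_pos": [-0.02,0.026,0],"turn": 0}
    - {"fingers": 1,"delta_pos": [-0.02,0.026,0],"turn": 0}
    - {"fingers": 1,"delta_pos": [-0.018,0.022,0],"turn": 0}

```text
time: 38.32
tcp_pos: [0.5068, -0.3094, 0.1765]
tcp_rot: [-0.007, 0.999, 0.05, 0.011]
wrist_force: [0.9, -0.6, -2.0]
finger_gap: 0.0135
```

play_rows:
  series:
    - {"fingers": 1,"delta_pos": [-0.01,0.012,0],"turn": -3}
    - {"fingers": 1,"delta_pos": [-0.004,0.006,0],"turn": -6}
    - {"fingers": 1,"delta_pos": [0,0,0],"turn": -7}
    - {"fingers": 1,"delta_pos": [0,0,0],"turn": -7}
    - {"fingers": 1,"delta_pos": [0,0,0],"turn": -7}
    - {"fingers": 1,"delta_pos": [0,0,0],"turn": -7}
    - {"fingers": 1,"delta_pos": [0,0,0],"turn": -7}
    - {"fingers": 1,"delta_pos": [0,0,0],"turn": -7}
    - {"fingers": 1,"delta_pos": [0,0,0],"turn": -7}
    - {"fingers": 1,"delta_pos": [0,0,0],"turn": -7}

```text
time: 39.15
tcp_pos: [0.4783, -0.3384, 0.163]
tcp_rot: [-0.008, 0.811, 0.585, 0.007]
wrist_force: [-1.2, -0.9, -1.8]
finger_gap: 0.0136
```

```bash
python3 - <<'E'
from h import *
plan(.489,-.346,.17,89); print(pose()[2].round(3))
E
```

```text
t 39.1 pos [ 0.4783 -0.3384  0.163 ] yaw 71.7 tilt -0.99975 dl mm [-3.7 12.5 -7.1] turn -17.3 rows 2.5 gap 0.0136 F [-1.2 -0.9 -1.8] T [-0.08 -0.04  0.05] q [ 1.18  0.32 -0.72  1.68  0.2   1.23  0.1 ]
[[ 0.314  0.949  0.002]
 [ 0.949 -0.314  0.022]
 [ 0.022 -0.005 -1.   ]]
```

play_rows:
  series:
    - {"fingers": 1,"delta_pos": [0,0.004,0],"turn": -7}
    - {"fingers": 1,"delta_pos": [0,0.004,0],"turn": -6}
    - {"fingers": 1,"delta_pos": [0,0.001,0],"turn": -4}
    - {"fingers": 1,"delta_pos": [0,0,0],"turn": 0}
    - {"fingers": 1,"delta_pos": [0,0,0],"turn": 0}

```text
time: 39.57
tcp_pos: [0.4839, -0.3386, 0.1574]
tcp_rot: [-0.012, 0.71, 0.704, 0.008]
wrist_force: [0.6, 0.7, -1.3]
finger_gap: 0.0134
```

```bash
python3 - <<'E'
from h import *
plan(.489,-.3455,.115,89.5); print(pose()[2].round(3))
E
```

```text
t 39.6 pos [ 0.4839 -0.3386  0.1574] yaw 89.5 tilt -0.99958 dl mm [-8.1  5.4 42.1] turn 0.0 rows 1.1 gap 0.0134 F [ 0.6  0.7 -1.3] T [-0.06 -0.1  -0.02] q [ 1.21  0.36 -0.77  1.67  0.23  1.24  0.39]
[[ 0.009  1.    -0.005]
 [ 1.    -0.008  0.028]
 [ 0.028 -0.005 -1.   ]]
```

play_rows:
  series:
    - {"fingers": 1,"delta_pos": [-0.004,0.003,0.006],"turn": 0}
    - {"fingers": 1,"delta_pos": [-0.004,0.002,0.012],"turn": 0}
    - {"fingers": 1,"delta_pos": [0,0,0.012],"turn": 0}
    - {"fingers": 1,"delta_pos": [0,0,0.006],"turn": 0}
    - {"fingers": 1,"delta_pos": [0,0,0],"turn": 0}

```text
time: 39.98
tcp_pos: [0.4876, -0.3461, 0.1154]
tcp_rot: [-0.013, 0.712, 0.702, 0.008]
wrist_force: [0.4, 0.1, -1.7]
finger_gap: 0.0136
```

```bash
python3 - <<'E'
from h import *
plan(.489,-.3455,.106,89.5); print(pose()[2].round(3))
w=get('wrist'); cv2.imwrite('pics/w13.png',w['image']); s=get('scene'); save(s,'s13',(60,180,300,400),3)
# board/box edges in the wrist image: far y walls
c=np.array([.489,-.3455])
for n,X in (('box+y wall',(c[0],c[1]+.08,.07)),('inner',(c[0],c[1]+.075,.07)),('board edge',(c[0],c[1]+.069,pose()[1][2]-.025))): print(n,proj(w,X).round(0))
col=w['image'][60:235:3,300]; print([int(v) for v in col.mean(1)])
E
```

```text
t 40.0 pos [ 0.4876 -0.3461  0.1154] yaw 89.1 tilt -0.99954 dl mm [0.4 1.4 9.4] turn -0.4 rows 0.2 gap 0.0136 F [ 0.4  0.1 -1.7] T [-0.09 -0.08  0.02] q [ 1.19  0.41 -0.74  1.69  0.27  1.18  0.36]
[[ 0.015  1.    -0.007]
 [ 0.999 -0.015  0.03 ]
 [ 0.029 -0.008 -1.   ]]
box+y wall [315.  96.]
inner [315. 105.]
board edge [315. 115.]
[144, 141, 142, 141, 145, 145, 146, 144, 146, 148, 147, 146, 141, 136, 191, 212, 209, 69, 114, 113, 156, 219, 222, 224, 224, 222, 218, 217, 220, 220, 223, 223, 224, 223, 222, 219, 219, 219, 219, 219, 215, 213, 211, 214, 216, 218, 204, 199, 197, 193, 193, 189, 191, 107, 104, 97, 13, 19, 16]
```

```bash
python3 - <<'E'
from h import *
w=get('wrist'); p=pose()[1]; c=np.array([.489,-.3455]); y=c[1]+.05
for s in (-1,1):
  for n,X in (('outer',(c[0]+s*.11,y,.07)),('inner',(c[0]+s*.105,y,.07)),('board',(p[0]+s*.1,y,p[2]-.025))): print(s,n,proj(w,X).round(0))
r=int(proj(w,(c[0],y,.07))[1]); print(r)
v=w['image'][r-1:r+2].mean((0,2)); 
print('L',[(i,int(v[i])) for i in range(130,200,2)]); print('R',[(i,int(v[i])) for i in range(440,520,2)])
E
```

```text
-1 outer [141. 149.]
-1 inner [149. 149.]
-1 board [136. 152.]
1 outer [491. 144.]
1 inner [483. 144.]
1 board [494. 147.]
146
L [(130, 132), (132, 129), (134, 127), (136, 123), (138, 211), (140, 214), (142, 214), (144, 214), (146, 214), (148, 214), (150, 214), (152, 215), (154, 215), (156, 215), (158, 215), (160, 216), (162, 216), (164, 215), (166, 216), (168, 215), (170, 215), (172, 216), (174, 216), (176, 216), (178, 216), (180, 216), (182, 216), (184, 217), (186, 217), (188, 216), (190, 217), (192, 216), (194, 217), (196, 216), (198, 217)]
R [(440, 222), (442, 220), (444, 221), (446, 220), (448, 221), (450, 221), (452, 221), (454, 221), (456, 221), (458, 221), (460, 220), (462, 221), (464, 221), (466, 221), (468, 221), (470, 219), (472, 221), (474, 220), (476, 219), (478, 220), (480, 220), (482, 220), (484, 221), (486, 221), (488, 220), (490, 219), (492, 220), (494, 197), (496, 129), (498, 128), (500, 128), (502, 136), (504, 136), (506, 136), (508, 134), (510, 131), (512, 134), (514, 139), (516, 139), (518, 129)]
```

```bash
python3 - <<'E'
from h import *
w=get('wrist'); c=np.array([.489,-.3455])
print([proj(w,(c[0]+s*.11,c[1]+.078,.07)).round(1) for s in (-1,1)])
for r in (103,105,107):
    v=w['image'][r].astype(int); h=cv2.cvtColor(w['image'],cv2.COLOR_BGR2HSV)[r]
    m=np.where((h[:,1]<140)&(h[:,2]>150))[0]; m=m[(m>90)&(m<550)]; print(r,m.min(),m.max(),len(m), ray(w,(m.min(),r),.07)[:2].round(4),ray(w,(m.max()+1,r),.07)[:2].round(4))
E
```

```text
[array([133.8, 102.1]), array([495. ,  96.7])]
103 136 496 361 [ 0.3802 -0.2681] [ 0.6007 -0.2712]
105 136 496 361 [ 0.3801 -0.2692] [ 0.6008 -0.2724]
107 136 495 360 [ 0.3799 -0.2704] [ 0.6004 -0.2735]
```

play_rows:
  series:
    - {"fingers": 1,"delta_pos": [0,0.003,0.003],"turn": 0}
    - {"fingers": 1,"delta_pos": [0,0,0.005],"turn": 0}
    - {"fingers": 1,"delta_pos": [0,0,0.005],"turn": 0}
    - {"fingers": 1,"delta_pos": [0,0,0.005],"turn": 0}
    - {"fingers": 1,"delta_pos": [0,0,0],"turn": 0}

```text
time: 40.6
tcp_pos: [0.494, -0.3469, 0.1008]
tcp_rot: [-0.009, 0.712, 0.702, 0.008]
wrist_force: [0.5, 0.0, -0.9]
finger_gap: 0.0139
```

```bash
python3 - <<'E'
from h import *
plan(.4905,-.346,.081,89.5)
E
```

```text
t 40.6 pos [ 0.494  -0.3469  0.1008] yaw 89.2 tilt -0.99972 dl mm [ 0.4 -3.5 19.8] turn -0.3 rows 0.5 gap 0.0139 F [ 0.5  0.  -0.9] T [-0.05 -0.11 -0.01] q [ 1.17  0.43 -0.74  1.69  0.29  1.15  0.34]
```

play_rows:
  series:
    - {"fingers": 1,"delta_pos": [0,-0.003,-0.002],"turn": 0}
    - {"fingers": 1,"delta_pos": [0,0,0],"turn": 0}
    - {"fingers": 1,"delta_pos": [0,0,0],"turn": 0}

```text
time: 40.85
tcp_pos: [0.4904, -0.3467, 0.1025]
tcp_rot: [-0.009, 0.712, 0.702, 0.008]
wrist_force: [0.2, -0.2, -1.0]
finger_gap: 0.0136
```

```bash
python3 - <<'E'
from h import *
plan(.4905,-.346,.081,89.5)
E
```

```text
t 40.9 pos [ 0.4904 -0.3467  0.1025] yaw 89.2 tilt -0.9997 dl mm [ 0.1  0.2 21.5] turn -0.3 rows 0.5 gap 0.0136 F [ 0.2 -0.2 -1. ] T [-0.   -0.08  0.03] q [ 1.18  0.43 -0.74  1.7   0.29  1.15  0.35]
```

play_rows:
  series:
    - {"fingers": 1,"delta_pos": [0,0,0.004],"turn": 0}
    - {"fingers": 1,"delta_pos": [0,0,0.004],"turn": 0}
    - {"fingers": 1,"delta_pos": [0,0,0.004],"turn": 0}
    - {"fingers": 1,"delta_pos": [0,0,0],"turn": 0}

```text
time: 41.18
tcp_pos: [0.4902, -0.3468, 0.0899]
tcp_rot: [-0.009, 0.712, 0.702, 0.008]
wrist_force: [-0.7, 0.2, -1.3]
finger_gap: 0.0141
```

play_rows:
  series:
    - {"fingers": 1,"delta_pos": [0,0,0.003],"turn": 0}
    - {"fingers": 1,"delta_pos": [0,0,0.003],"turn": 0}
    - {"fingers": 1,"delta_pos": [0,0,0.002],"turn": 0}
    - {"fingers": 1,"delta_pos": [0,0,0.001],"turn": 0}

```text
time: 41.52
tcp_pos: [0.4903, -0.3466, 0.0805]
tcp_rot: [-0.009, 0.712, 0.702, 0.008]
wrist_force: [-3.7, 1.8, 10.7]
finger_gap: 0.0135
```

```bash
python3 - <<'E'
from h import *
plan(.4905,-.346,.081,89.5);print(pose()[2].round(3))
E
```

```text
t 41.5 pos [ 0.4903 -0.3466  0.0805] yaw 89.1 tilt -0.99972 dl mm [ 0.7  0.2 -0.5] turn -0.4 rows 0.1 gap 0.0135 F [-3.7  1.8 10.7] T [ 0.57  0.67 -0.02] q [ 1.17  0.45 -0.73  1.72  0.31  1.11  0.34]
[[ 0.015  1.    -0.001]
 [ 1.    -0.015  0.024]
 [ 0.024 -0.002 -1.   ]]
```

The divider is on its ledges (10 N contact at z = 0.0805). Releasing and going for tin B.

play_rows:
  series:
    - {"fingers": 1,"delta_pos": [0,0,-0.001],"turn": 0}
    - {"fingers": 0,"delta_pos": [0,0,0],"turn": 0}
    - {"fingers": 0,"delta_pos": [0,0,0],"turn": 0}
    - {"fingers": 0,"delta_pos": [0,0,0],"turn": 0}
    - {"fingers": 0,"delta_pos": [0,0,0],"turn": 0}
    - {"fingers": 0,"delta_pos": [0,0,-0.01],"turn": 0}
    - {"fingers": -1,"delta_pos": [0,0,-0.02],"turn": 0}
    - {"fingers": -1,"delta_pos": [0,0,-0.03],"turn": 0}
    - {"fingers": -1,"delta_pos": [0,0,-0.03],"turn": 2}
    - {"fingers": -1,"delta_pos": [0,0,-0.025],"turn": 6}

```text
time: 42.35
tcp_pos: [0.4877, -0.3471, 0.1971]
tcp_rot: [-0.015, 0.76, 0.65, 0.007]
wrist_force: [1.1, -0.4, 0.6]
finger_gap: 0.0625
```

play_rows:
  series:
    - {"fingers": -1,"delta_pos": [0,0,0],"turn": 7}
    - {"fingers": -1,"delta_pos": [0,0,0],"turn": 7}
    - {"fingers": -1,"delta_pos": [0,0,0],"turn": 7}
    - {"fingers": -1,"delta_pos": [0,0,0],"turn": 7}
    - {"fingers": -1,"delta_pos": [0,0,0],"turn": 7}
    - {"fingers": -1,"delta_pos": [0,0,0],"turn": 7}
    - {"fingers": -1,"delta_pos": [0,0,0],"turn": 7}
    - {"fingers": -1,"delta_pos": [0,0,0],"turn": 7}
    - {"fingers": -1,"delta_pos": [0,0,0],"turn": 7}
    - {"fingers": -1,"delta_pos": [0,0,0],"turn": 7}

```text
time: 43.18
tcp_pos: [0.4939, -0.3486, 0.2164]
tcp_rot: [-0.008, 0.997, 0.081, 0.006]
wrist_force: [0.7, 0.7, 0.4]
finger_gap: 0.0868
```

```bash
python3 - <<'E'
from h import *
plan(.539,-.0525,.18,0); print(pose()[2].round(3))
d=get('top'); hsv=cv2.cvtColor(d['image'],cv2.COLOR_BGR2HSV)
blobs(d,(hsv[...,1]<50)&(hsv[...,2]>130),.045,100,(240,160,460,300))
cv2.imwrite('pics/t14.png',d['image'])
for n,b in (('rib',(465,205,520,300)),): blobs(d,hsv[...,2]<90,.086,40,b)
E
```

```text
t 43.2 pos [ 0.4939 -0.3486  0.2164] yaw 9.3 tilt -0.9998 dl mm [  92.  -284.3   42.1] turn 9.3 rows 7.5 gap 0.0868 F [0.7 0.7 0.4] T [ 0.01 -0.02  0.01] q [ 1.05  0.28 -0.57  1.58  0.13  1.32 -0.94]
[[ 0.987  0.162  0.01 ]
 [ 0.162 -0.987  0.018]
 [ 0.013 -0.016 -1.   ]]
px [289. 195.] area 413 world [0.5358 0.1421] sides [0.054 0.052] ang [ -79. -169.]
px [369. 208.] area 426 world [ 0.5388 -0.0545] sides [0.056 0.054] ang [ -79. -171.]
px [318. 242.] area 296 world [0.4357 0.0516] sides [0.043 0.042] ang [ -79. -169.]
px [505. 236.] area 1237 world [ 0.5252 -0.3471] sides [0.094 0.108] ang [ -79. -176.]
```

play_rows:
  series:
    - {"fingers": -1,"delta_pos": [0.004,-0.013,0],"turn": 1}
    - {"fingers": -1,"delta_pos": [0.008,-0.025,0],"turn": 2}
    - {"fingers": -1,"delta_pos": [0.01,-0.032,0],"turn": 2}
    - {"fingers": -1,"delta_pos": [0.011,-0.034,0],"turn": 2}
    - {"fingers": -1,"delta_pos": [0.012,-0.034,0.005],"turn": 2}
    - {"fingers": -1,"delta_pos": [0.012,-0.034,0.01],"turn": 0}
    - {"fingers": -1,"delta_pos": [0.012,-0.034,0.01],"turn": 0}
    - {"fingers": -1,"delta_pos": [0.01,-0.032,0.01],"turn": 0}
    - {"fingers": -1,"delta_pos": [0.007,-0.02,0],"turn": 0}
    - {"fingers": -1,"delta_pos": [0.003,-0.01,0],"turn": 0}

```text
time: 44.07
tcp_pos: [0.5727, -0.0712, 0.1924]
tcp_rot: [-0.005, 1.0, 0.005, 0.009]
wrist_force: [0.0, 0.1, 0.7]
finger_gap: 0.0875
```

play_rows:
  series:
    - {"fingers": -1,"delta_pos": [0,0,0],"turn": 0}
    - {"fingers": -1,"delta_pos": [0,0,0],"turn": 0}

```text
time: 44.23
tcp_pos: [0.5733, -0.0678, 0.1934]
tcp_rot: [-0.005, 1.0, 0.009, 0.01]
wrist_force: [0.3, 0.3, 0.2]
finger_gap: 0.0866
```

```bash
python3 - <<'E'
from h import *
plan(.539,-.0535,.08,0); print(pose()[2].round(3))
E
```

```text
t 44.2 pos [ 0.5733 -0.0678  0.1934] yaw 1.1 tilt -0.99976 dl mm [-36.2 -13.8 112.8] turn 1.1 rows 3.0 gap 0.0866 F [0.3 0.3 0.2] T [-0.06  0.04 -0.  ] q [ 0.7   0.25 -0.72  1.69  0.16  1.25 -1.6 ]
[[ 1.     0.019  0.019]
 [ 0.019 -1.     0.011]
 [ 0.019 -0.01  -1.   ]]
```

play_rows:
  series:
    - {"fingers": -1,"delta_pos": [-0.012,-0.005,0.01],"turn": 0}
    - {"fingers": -1,"delta_pos": [-0.014,-0.005,0.02],"turn": 0}
    - {"fingers": -1,"delta_pos": [-0.01,-0.004,0.025],"turn": 0}
    - {"fingers": -1,"delta_pos": [0,0,0.025],"turn": 0}
    - {"fingers": -1,"delta_pos": [0,0,0.02],"turn": 0}
    - {"fingers": -1,"delta_pos": [0,0,0.008],"turn": 0}
    - {"fingers": -1,"delta_pos": [0,0,0],"turn": 0}

```text
time: 44.82
tcp_pos: [0.539, -0.071, 0.0853]
tcp_rot: [0.0, 1.0, 0.002, 0.013]
wrist_force: [-0.0, -0.0, 0.3]
finger_gap: 0.0871
```

```bash
python3 - <<'E'
from h import *
plan(.539,-.0535,.03,0)
w=get('wrist'); hsv=cv2.cvtColor(w['image'],cv2.COLOR_BGR2HSV)
print(proj(w,(.539,-.0535,.045)))
blobs(w,(hsv[...,1]<50)&(hsv[...,2]>140),.045,500,(150,80,480,235))
E
```

```text
t 44.8 pos [ 0.539  -0.071   0.0853] yaw 0.2 tilt -0.99967 dl mm [ -1.4 -17.5  55.3] turn 0.2 rows 1.5 gap 0.0871 F [-0.  -0.   0.3] T [0.02 0.04 0.03] q [ 0.71  0.28 -0.7   1.89  0.21  1.02 -1.65]
[288.34555282 227.5475029 ]
px [290. 212.] area 3714 world [ 0.5522 -0.0548] sides [0.054 0.035] ang [ -90. -179.]
```

play_rows:
  series:
    - {"fingers": -1,"delta_pos": [-0.001,-0.008,0],"turn": 0}
    - {"fingers": -1,"delta_pos": [0,-0.007,0],"turn": 0}
    - {"fingers": -1,"delta_pos": [0,-0.002,0],"turn": 0}
    - {"fingers": -1,"delta_pos": [0,0,0],"turn": 0}

```text
time: 45.2
tcp_pos: [0.5414, -0.055, 0.0905]
tcp_rot: [0.001, 1.0, 0.0, 0.016]
wrist_force: [-0.1, 0.2, 0.7]
finger_gap: 0.0873
```

```bash
python3 - <<'E'
from h import *
plan(.539,-.0535,.03,0)
E
```

```text
t 45.2 pos [ 0.5414 -0.055   0.0905] yaw 0.0 tilt -0.99945 dl mm [-4.4 -1.6 60.3] turn 0.0 rows 1.5 gap 0.0873 F [-0.1  0.2  0.7] T [ 0.1   0.09 -0.  ] q [ 0.69  0.27 -0.71  1.89  0.21  1.02 -1.68]
```

play_rows:
  series:
    - {"fingers": -1,"delta_pos": [-0.002,-0.001,0.012],"turn": 0}
    - {"fingers": -1,"delta_pos": [-0.002,0,0.016],"turn": 0}
    - {"fingers": -1,"delta_pos": [0,0,0.016],"turn": 0}
    - {"fingers": -1,"delta_pos": [0,0,0.012],"turn": 0}
    - {"fingers": -1,"delta_pos": [0,0,0.005],"turn": 0}
    - {"fingers": 0,"delta_pos": [0,0,0],"turn": 0}
    - {"fingers": 1,"delta_pos": [0,0,0],"turn": 0}
    - {"fingers": 1,"delta_pos": [0,0,0],"turn": 0}
    - {"fingers": 1,"delta_pos": [0,0,0],"turn": 0}
    - {"fingers": 1,"delta_pos": [0,0,0],"turn": 0}
  force: 25

```text
time: 46.03
tcp_pos: [0.5427, -0.0525, 0.0285]
tcp_rot: [0.002, 1.0, 0.002, 0.02]
wrist_force: [-0.3, 0.9, -0.3]
finger_gap: 0.0615
```

play_rows:
  series:
    - {"fingers": 1,"delta_pos": [0,0,0],"turn": 0}
    - {"fingers": 1,"delta_pos": [0,0,0],"turn": 0}
    - {"fingers": 1,"delta_pos": [0,0,0],"turn": 0}

```text
time: 46.28
tcp_pos: [0.5431, -0.0531, 0.0294]
tcp_rot: [0.002, 1.0, 0.002, 0.021]
wrist_force: [0.1, -0.1, -1.7]
finger_gap: 0.0554
```

```bash
python3 - <<'E'
from h import *
plan(.539,-.0535,.03,0)
E
```

```text
t 46.3 pos [ 0.5431 -0.0531  0.0294] yaw 0.2 tilt -0.99911 dl mm [-4.1  0.4 -0.7] turn 0.2 rows 0.1 gap 0.0554 F [ 0.1 -0.1 -1.7] T [ 0.06  0.03 -0.  ] q [ 0.64  0.35 -0.68  1.94  0.29  0.9  -1.74]
```

play_rows:
  series:
    - {"fingers": 1,"delta_pos": [0,0,-0.01],"turn": 0}
    - {"fingers": 1,"delta_pos": [0,0,-0.02],"turn": 0}
    - {"fingers": 1,"delta_pos": [0,0,-0.025],"turn": 0}
    - {"fingers": 1,"delta_pos": [0,0,-0.028],"turn": 0}
    - {"fingers": 1,"delta_pos": [0,0,-0.028],"turn": 0}
    - {"fingers": 1,"delta_pos": [0,0.005,-0.02],"turn": 0}
    - {"fingers": 1,"delta_pos": [0,0.015,-0.01],"turn": 0}
    - {"fingers": 1,"delta_pos": [0,0.025,0],"turn": 0}
    - {"fingers": 1,"delta_pos": [0,0.03,0],"turn": 0}
    - {"fingers": 1,"delta_pos": [0,0.032,0],"turn": 0}

```text
time: 47.12
tcp_pos: [0.5376, -0.1498, 0.1838]
tcp_rot: [0.001, 1.0, 0.012, 0.021]
wrist_force: [1.0, -0.5, -2.2]
finger_gap: 0.0553
```

play_rows:
  series:
    - {"fingers": 1,"delta_pos": [0,0.032,0],"turn": 0}
    - {"fingers": 1,"delta_pos": [0,0.032,0],"turn": 0}
    - {"fingers": 1,"delta_pos": [0,0.032,0],"turn": 0}
    - {"fingers": 1,"delta_pos": [0,0.03,0],"turn": 0}
    - {"fingers": 1,"delta_pos": [0,0.025,0],"turn": 0}
    - {"fingers": 1,"delta_pos": [0,0.016,0],"turn": 0}
    - {"fingers": 1,"delta_pos": [0,0.008,0],"turn": 0}
    - {"fingers": 1,"delta_pos": [0,0,0],"turn": 0}

```text
time: 47.78
tcp_pos: [0.5389, -0.34, 0.1901]
tcp_rot: [0.004, 1.0, 0.009, 0.023]
wrist_force: [-0.3, -0.1, -1.9]
finger_gap: 0.0556
```

```bash
python3 - <<'E'
from h import *
plan(.549,-.347,.12,0); print(pose()[2].round(3))
E
```

```text
t 47.8 pos [ 0.5389 -0.34    0.1901] yaw 1.0 tilt -0.99893 dl mm [ 6.8  6.7 70.6] turn 1.0 rows 1.8 gap 0.0556 F [-0.3 -0.1 -1.9] T [ 0.04  0.13 -0.05] q [ 0.98  0.34 -0.56  1.57  0.17  1.24 -1.15]
[[ 0.999  0.018  0.046]
 [ 0.018 -1.    -0.007]
 [ 0.046  0.008 -0.999]]
```

play_rows:
  series:
    - {"fingers": 1,"delta_pos": [0.004,0.003,0.008],"turn": 0}
    - {"fingers": 1,"delta_pos": [0.002,0.003,0.016],"turn": 0}
    - {"fingers": 1,"delta_pos": [0,0.001,0.018],"turn": 0}
    - {"fingers": 1,"delta_pos": [0,0,0.016],"turn": 0}
    - {"fingers": 1,"delta_pos": [0,0,0.008],"turn": 0}
    - {"fingers": 1,"delta_pos": [0,0,0],"turn": 0}

```text
time: 48.28
tcp_pos: [0.5522, -0.3368, 0.1187]
tcp_rot: [0.001, 1.0, 0.015, 0.023]
wrist_force: [0.3, -0.1, -2.4]
finger_gap: 0.0558
```

```bash
python3 - <<'E'
from h import *
plan(.549,-.347,.087,0); print(pose()[2].round(3))
E
```

```text
t 48.3 pos [ 0.5522 -0.3368  0.1187] yaw 1.8 tilt -0.99891 dl mm [-5.  10.1 31.5] turn 1.8 rows 0.8 gap 0.0558 F [ 0.3 -0.1 -2.4] T [ 0.03  0.11 -0.01] q [ 0.95  0.42 -0.55  1.62  0.22  1.12 -1.18]
[[ 0.998  0.03   0.047]
 [ 0.031 -1.    -0.001]
 [ 0.047  0.002 -0.999]]
```

play_rows:
  series:
    - {"fingers": 1,"delta_pos": [-0.002,0.005,0],"turn": 0}
    - {"fingers": 1,"delta_pos": [-0.002,0.004,0.005],"turn": 0}
    - {"fingers": 1,"delta_pos": [0,0,0.01],"turn": 0}
    - {"fingers": 1,"delta_pos": [0,0,0.009],"turn": 0}
    - {"fingers": 1,"delta_pos": [0,0,0.004],"turn": 0}
    - {"fingers": 1,"delta_pos": [0,0,0],"turn": 0}

```text
time: 48.78
tcp_pos: [0.5511, -0.3444, 0.0888]
tcp_rot: [0.001, 1.0, 0.017, 0.024]
wrist_force: [0.6, 1.2, -0.6]
finger_gap: 0.0556
```

```bash
python3 - <<'E'
from h import *
plan(.549,-.347,.086,0)
E
```

```text
t 48.8 pos [ 0.5511 -0.3444  0.0888] yaw 2.0 tilt -0.99884 dl mm [-2.3  2.5  2.7] turn 2.0 rows 0.3 gap 0.0556 F [ 0.6  1.2 -0.6] T [0.   0.06 0.02] q [ 0.95  0.45 -0.54  1.64  0.23  1.07 -1.18]
```

play_rows:
  series:
    - {"fingers": 1,"delta_pos": [0,0,0.002],"turn": 0}
    - {"fingers": 1,"delta_pos": [0,0,0.001],"turn": 0}
    - {"fingers": -0.6,"delta_pos": [0,0,0],"turn": 0}
    - {"fingers": -0.6,"delta_pos": [0,0,0],"turn": 0}
    - {"fingers": -0.6,"delta_pos": [0,0,0],"turn": 0}
    - {"fingers": -0.6,"delta_pos": [0,0,0],"turn": 0}
    - {"fingers": -0.6,"delta_pos": [0,0,-0.01],"turn": 0}
    - {"fingers": -0.6,"delta_pos": [0,0,-0.02],"turn": 0}
    - {"fingers": -0.6,"delta_pos": [0,0,-0.025],"turn": 0}
    - {"fingers": -0.6,"delta_pos": [0,0,-0.03],"turn": 0}

```text
time: 49.62
tcp_pos: [0.5451, -0.3428, 0.1706]
tcp_rot: [-0.002, 1.0, 0.017, 0.021]
wrist_force: [0.4, -0.7, 0.1]
finger_gap: 0.0694
```

play_rows:
  series:
    - {"fingers": -0.6,"delta_pos": [0,-0.005,-0.02],"turn": 0}
    - {"fingers": -0.6,"delta_pos": [0,-0.02,0],"turn": 0}
    - {"fingers": -0.6,"delta_pos": [0,-0.03,0],"turn": 0}
    - {"fingers": -0.6,"delta_pos": [0,-0.034,0],"turn": 0}
    - {"fingers": -0.6,"delta_pos": [0,-0.034,0],"turn": 0}
    - {"fingers": -0.6,"delta_pos": [0,-0.034,0],"turn": 0}
    - {"fingers": -0.6,"delta_pos": [0,-0.034,0],"turn": 0}
    - {"fingers": -0.6,"delta_pos": [0,-0.034,0],"turn": 0}
    - {"fingers": -0.6,"delta_pos": [0,-0.034,0],"turn": 0}
    - {"fingers": -0.6,"delta_pos": [0,-0.034,0],"turn": 0}

```text
time: 50.45
tcp_pos: [0.5412, -0.0524, 0.2102]
tcp_rot: [0.01, 0.999, 0.008, 0.035]
wrist_force: [1.5, 0.6, -0.3]
finger_gap: 0.0697
```

```bash
python3 - <<'E'
from h import *
d=get('top'); hsv=cv2.cvtColor(d['image'],cv2.COLOR_BGR2HSV)
plan(.537,.1425,.18,10)
blobs(d,(hsv[...,1]<50)&(hsv[...,2]>130),.045,100,(240,160,460,300))
blobs(d,(hsv[...,1]<50)&(hsv[...,2]>130),.101,100,(440,180,550,310))
E
```

```text
t 50.5 pos [ 0.5412 -0.0424  0.2107] yaw 1.6 tilt -0.99745 dl mm [  -1.1 -185.4   27.8] turn -8.4 rows 4.7 gap 0.0695 F [-0.4  7.6  0.2] T [0.56 0.14 0.06] q [ 0.74  0.1  -0.76  1.79  0.09  1.21 -1.59]
px [244. 183.] area 344 world [0.5349 0.2485] sides [0.03  0.116] ang [ -79. -167.]
px [289. 195.] area 420 world [0.536  0.1409] sides [0.056 0.052] ang [ -79. -169.]
px [318. 242.] area 298 world [0.4357 0.0516] sides [0.043 0.042] ang [ -79. -169.]
px [501. 223.] area 497 world [ 0.5466 -0.3443] sides [0.054 0.055] ang [ -79. -175.]
```

play_rows:
  series:
    - {"fingers": -0.7,"delta_pos": [0,-0.02,0],"turn": 0}
    - {"fingers": -0.7,"delta_pos": [0,-0.028,0],"turn": 0}
    - {"fingers": -0.7,"delta_pos": [0,-0.03,0],"turn": 0}
    - {"fingers": -0.7,"delta_pos": [0,-0.03,0],"turn": 0}
    - {"fingers": -0.7,"delta_pos": [0,-0.028,0],"turn": 0}
    - {"fingers": -0.7,"delta_pos": [0,-0.02,0],"turn": 0}
    - {"fingers": -0.7,"delta_pos": [0,-0.01,0],"turn": 0}
    - {"fingers": -0.7,"delta_pos": [0,-0.004,0],"turn": 0}
    - {"fingers": -0.7,"delta_pos": [0,0,0],"turn": 0}

```text
time: 51.25
tcp_pos: [0.5365, 0.1417, 0.2182]
tcp_rot: [0.01, 0.999, 0.019, 0.042]
wrist_force: [-0.9, -0.5, -0.5]
finger_gap: 0.074
```

```bash
python3 - <<'E'
from h import *
plan(.537,.142,.09,0); print(pose()[2].round(3))
E
```

```text
t 51.2 pos [0.5365 0.1417 0.2182] yaw 2.3 tilt -0.99622 dl mm [-10.3  -2.9 127.8] turn 2.3 rows 3.2 gap 0.074 F [-0.9 -0.5 -0.5] T [-0.02  0.15 -0.02] q [ 0.5   0.15 -0.9   1.76  0.17  1.23 -1.98]
[[ 0.996  0.038  0.085]
 [ 0.039 -0.999 -0.017]
 [ 0.084  0.021 -0.996]]
```

play_rows:
  series:
    - {"fingers": -0.7,"delta_pos": [-0.002,0,0.012],"turn": 0}
    - {"fingers": -0.7,"delta_pos": [-0.002,-0.001,0.022],"turn": 0}
    - {"fingers": -0.7,"delta_pos": [-0.002,-0.001,0.025],"turn": 0}
    - {"fingers": -0.7,"delta_pos": [-0.002,0,0.025],"turn": 0}
    - {"fingers": -0.7,"delta_pos": [-0.002,0,0.022],"turn": 0}
    - {"fingers": -0.7,"delta_pos": [0,0,0.012],"turn": 0}
    - {"fingers": -0.7,"delta_pos": [0,0,0],"turn": 0}

```text
time: 51.83
tcp_pos: [0.5392, 0.1307, 0.0941]
tcp_rot: [0.013, 0.999, 0.013, 0.045]
wrist_force: [0.2, -0.2, -0.8]
finger_gap: 0.0742
```

```bash
python3 - <<'E'
from h import *
plan(.537,.142,.03,0); print(pose()[2].round(3))
w=get('wrist'); hsv=cv2.cvtColor(w['image'],cv2.COLOR_BGR2HSV)
print(proj(w,(.537,.142,.045)))
blobs(w,(hsv[...,1]<50)&(hsv[...,2]>110),.045,500,(150,80,480,235))
E
```

```text
t 51.8 pos [0.5392 0.1307 0.0941] yaw 1.6 tilt -0.9957 dl mm [ -7.6 -13.   63.4] turn 1.6 rows 1.6 gap 0.0742 F [ 0.2 -0.2 -0.8] T [ 0.01  0.17 -0.07] q [ 0.44  0.28 -0.85  1.9   0.32  1.   -2.09]
[[ 0.996  0.026  0.089]
 [ 0.028 -0.999 -0.024]
 [ 0.089  0.027 -0.996]]
[296.77765497 230.44851311]
px [298. 214.] area 3219 world [0.5509 0.1417] sides [0.032 0.055] ang [ -0. -89.]
```

Tin A's column matches (298 against 297). Correct sideways, then descend.

play_rows:
  series:
    - {"fingers": -0.7,"delta_pos": [-0.001,-0.006,0],"turn": 0}
    - {"fingers": -0.7,"delta_pos": [-0.001,-0.005,0],"turn": 0}
    - {"fingers": -0.7,"delta_pos": [0,0,0.005],"turn": 0}
    - {"fingers": -0.7,"delta_pos": [0,0,0],"turn": 0}

```text
time: 52.22
tcp_pos: [0.5406, 0.1423, 0.0932]
tcp_rot: [0.013, 0.999, 0.012, 0.048]
wrist_force: [0.9, 0.2, 0.5]
finger_gap: 0.0741
```

```bash
python3 - <<'E'
from h import *
plan(.537,.142,.03,0)
E
```

```text
t 52.2 pos [0.5406 0.1423 0.0932] yaw 1.5 tilt -0.99507 dl mm [-9.6 -1.4 62.5] turn 1.5 rows 1.6 gap 0.0741 F [0.9 0.2 0.5] T [-0.01  0.14  0.01] q [ 0.42  0.29 -0.85  1.9   0.33  0.99 -2.13]
```

play_rows:
  series:
    - {"fingers": -0.7,"delta_pos": [-0.003,0,0.012],"turn": 0}
    - {"fingers": -0.7,"delta_pos": [-0.003,-0.001,0.016],"turn": 0}
    - {"fingers": -0.7,"delta_pos": [-0.002,0,0.016],"turn": 0}
    - {"fingers": -0.7,"delta_pos": [-0.001,0,0.012],"turn": 0}
    - {"fingers": -0.7,"delta_pos": [0,0,0.005],"turn": 0}
    - {"fingers": -0.7,"delta_pos": [0,0,0],"turn": 0}

```text
time: 52.72
tcp_pos: [0.5397, 0.1429, 0.0299]
tcp_rot: [0.012, 0.999, 0.013, 0.052]
wrist_force: [-0.2, 0.6, 0.4]
finger_gap: 0.0739
```

```bash
python3 - <<'E'
from h import *
plan(.537,.142,.03,0)
E
```

```text
t 52.7 pos [0.5397 0.1429 0.0299] yaw 1.5 tilt -0.99438 dl mm [-2.7  0.9 -0.4] turn 1.5 rows 0.2 gap 0.0739 F [-0.2  0.6  0.4] T [ 0.04  0.09 -0.02] q [ 0.36  0.38 -0.8   1.95  0.43  0.88 -2.21]
```

Grip and lift.

play_rows:
  series:
    - {"fingers": 1,"delta_pos": [-0.001,0,0],"turn": 0}
    - {"fingers": 1,"delta_pos": [0,0,0],"turn": 0}
    - {"fingers": 1,"delta_pos": [0,0,0],"turn": 0}
    - {"fingers": 1,"delta_pos": [0,0,0],"turn": 0}
    - {"fingers": 1,"delta_pos": [0,0,0],"turn": 0}
    - {"fingers": 1,"delta_pos": [0,0,0],"turn": 0}
    - {"fingers": 1,"delta_pos": [0,0,0],"turn": 0}

```text
time: 53.3
tcp_pos: [0.5398, 0.1431, 0.0316]
tcp_rot: [0.012, 0.998, 0.013, 0.053]
wrist_force: [-0.3, -0.5, -1.6]
finger_gap: 0.0557
```

play_rows:
  series:
    - {"fingers": 1,"delta_pos": [0,0,-0.01],"turn": 0}
    - {"fingers": 1,"delta_pos": [0,0,-0.02],"turn": 0}
    - {"fingers": 1,"delta_pos": [0,0,-0.025],"turn": 0}
    - {"fingers": 1,"delta_pos": [0,0,-0.028],"turn": 0}
    - {"fingers": 1,"delta_pos": [0,0,-0.028],"turn": 0}
    - {"fingers": 1,"delta_pos": [0,0,-0.025],"turn": 0}
    - {"fingers": 1,"delta_pos": [0,0,-0.01],"turn": 0}
    - {"fingers": 1,"delta_pos": [0,0,0],"turn": 0}

```text
time: 53.97
tcp_pos: [0.5211, 0.1479, 0.1848]
tcp_rot: [0.012, 0.999, 0.014, 0.051]
wrist_force: [0.1, 0.2, -1.4]
finger_gap: 0.0554
```

```bash
python3 - <<'E'
from h import *
plan(.44,-.347,.18,0); print(pose()[2].round(3))
E
```

```text
t 54.0 pos [0.5211 0.1479 0.1848] yaw 1.7 tilt -0.99455 dl mm [-95.9 492.2   8.1] turn 1.7 rows 12.5 gap 0.0554 F [ 0.1  0.2 -1.4] T [ 0.09  0.1  -0.04] q [ 0.5   0.13 -0.91  1.84  0.18  1.14 -2.02]
[[ 0.994  0.027  0.102]
 [ 0.03  -0.999 -0.023]
 [ 0.101  0.026 -0.995]]
```

play_rows:
  series:
    - {"fingers": 1,"delta_pos": [-0.002,0.015,0],"turn": 0}
    - {"fingers": 1,"delta_pos": [-0.005,0.028,0],"turn": 0}
    - {"fingers": 1,"delta_pos": [-0.006,0.034,0],"turn": 1}
    - {"fingers": 1,"delta_pos": [-0.006,0.034,0],"turn": 1}
    - {"fingers": 1,"delta_pos": [-0.006,0.034,0],"turn": 0}
    - {"fingers": 1,"delta_pos": [-0.006,0.034,0],"turn": 0}
    - {"fingers": 1,"delta_pos": [-0.006,0.034,0],"turn": 0}
    - {"fingers": 1,"delta_pos": [-0.006,0.034,0],"turn": 0}
    - {"fingers": 1,"delta_pos": [-0.006,0.034,0],"turn": 0}
    - {"fingers": 1,"delta_pos": [-0.006,0.034,0],"turn": 0}

```text
time: 54.8
tcp_pos: [0.4621, -0.169, 0.1754]
tcp_rot: [0.007, 0.999, 0.006, 0.047]
wrist_force: [1.1, -0.1, -1.6]
finger_gap: 0.0557
```

play_rows:
  series:
    - {"fingers": 1,"delta_pos": [-0.006,0.034,0],"turn": 0}
    - {"fingers": 1,"delta_pos": [-0.006,0.034,0],"turn": 0}
    - {"fingers": 1,"delta_pos": [-0.006,0.03,0],"turn": 0}
    - {"fingers": 1,"delta_pos": [-0.004,0.022,0],"turn": 0}
    - {"fingers": 1,"delta_pos": [-0.002,0.012,0],"turn": 0}
    - {"fingers": 1,"delta_pos": [0,0.005,0],"turn": 0}
    - {"fingers": 1,"delta_pos": [0,0,0],"turn": 0}

```text
time: 55.38
tcp_pos: [0.4283, -0.3193, 0.1636]
tcp_rot: [0.004, 0.999, -0.001, 0.039]
wrist_force: [-0.5, 0.3, -1.7]
finger_gap: 0.0558
```

```bash
python3 - <<'E'
from h import *
plan(.438,-.347,.13,0); print(pose()[2].round(3))
E
```

```text
t 55.4 pos [ 0.4283 -0.3193  0.1636] yaw -0.1 tilt -0.99691 dl mm [ 7.  27.4 34.5] turn -0.1 rows 1.1 gap 0.0558 F [-0.5  0.3 -1.7] T [0.09 0.12 0.05] q [ 1.03  0.1  -0.43  1.88  0.01  1.11 -0.98]
[[ 0.997 -0.002  0.078]
 [-0.001 -1.    -0.009]
 [ 0.078  0.009 -0.997]]
```

play_rows:
  series:
    - {"fingers": 1,"delta_pos": [0.003,0.01,0],"turn": 0}
    - {"fingers": 1,"delta_pos": [0.003,0.01,0.006],"turn": 0}
    - {"fingers": 1,"delta_pos": [0,0.006,0.01],"turn": 0}
    - {"fingers": 1,"delta_pos": [0,0,0.012],"turn": 0}
    - {"fingers": 1,"delta_pos": [0,0,0.006],"turn": 0}
    - {"fingers": 1,"delta_pos": [0,0,0],"turn": 0}

```text
time: 55.88
tcp_pos: [0.4415, -0.342, 0.1264]
tcp_rot: [0.003, 0.999, 0.004, 0.039]
wrist_force: [-0.1, 0.3, -1.2]
finger_gap: 0.0556
```

```bash
python3 - <<'E'
from h import *
plan(.438,-.347,.09,0)
E
```

```text
t 55.9 pos [ 0.4415 -0.342   0.1264] yaw 0.5 tilt -0.99689 dl mm [-6.4  4.7 36. ] turn 0.5 rows 0.9 gap 0.0556 F [-0.1  0.3 -1.2] T [0.01 0.17 0.03] q [ 1.02  0.19 -0.42  1.86  0.04  1.04 -0.97]
```

play_rows:
  series:
    - {"fingers": 1,"delta_pos": [-0.003,0.003,0.005],"turn": 0}
    - {"fingers": 1,"delta_pos": [-0.002,0.002,0.01],"turn": 0}
    - {"fingers": 1,"delta_pos": [-0.001,0,0.01],"turn": 0}
    - {"fingers": 1,"delta_pos": [0,0,0.006],"turn": 0}
    - {"fingers": 1,"delta_pos": [0,0,0.003],"turn": 0}
    - {"fingers": 1,"delta_pos": [0,0,0],"turn": 0}

```text
time: 56.38
tcp_pos: [0.4382, -0.3464, 0.0881]
tcp_rot: [0.003, 0.999, 0.005, 0.039]
wrist_force: [-0.3, -0.4, -1.5]
finger_gap: 0.0549
```

```bash
python3 - <<'E'
from h import *
plan(.438,-.347,.088,0)
E
```

```text
t 56.4 pos [ 0.4382 -0.3464  0.0881] yaw 0.6 tilt -0.99695 dl mm [-0.2  0.6  0. ] turn 0.6 rows 0.1 gap 0.0549 F [-0.3 -0.4 -1.5] T [0.04 0.11 0.04] q [ 1.02  0.23 -0.41  1.89  0.06  0.97 -0.97]
```

Nudge down until contact, release, lift away.

play_rows:
  series:
    - {"fingers": 1,"delta_pos": [0,0,0.001],"turn": 0}
    - {"fingers": 1,"delta_pos": [0,0,0.001],"turn": 0}
    - {"fingers": -0.6,"delta_pos": [0,0,0],"turn": 0}
    - {"fingers": -0.6,"delta_pos": [0,0,0],"turn": 0}
    - {"fingers": -0.6,"delta_pos": [0,0,0],"turn": 0}
    - {"fingers": -0.6,"delta_pos": [0,0,0],"turn": 0}
    - {"fingers": -0.6,"delta_pos": [0.001,0,-0.01],"turn": 0}
    - {"fingers": -0.6,"delta_pos": [0.002,0,-0.02],"turn": 0}
    - {"fingers": -0.6,"delta_pos": [0.002,0,-0.025],"turn": 0}
    - {"fingers": -0.6,"delta_pos": [0.002,0,-0.03],"turn": 0}

```text
time: 57.22
tcp_pos: [0.4369, -0.3439, 0.1723]
tcp_rot: [-0.0, 0.999, 0.006, 0.036]
wrist_force: [1.5, -1.2, -0.6]
finger_gap: 0.0695
```

play_rows:
  series:
    - {"fingers": -0.6,"delta_pos": [0,0,-0.03],"turn": 0}
    - {"fingers": -0.6,"delta_pos": [0,0.02,-0.03],"turn": 0}
    - {"fingers": -0.6,"delta_pos": [0,0.03,-0.02],"turn": 0}
    - {"fingers": -0.6,"delta_pos": [0,0.035,0],"turn": 0}
    - {"fingers": -0.6,"delta_pos": [0,0.035,0],"turn": 0}
    - {"fingers": -0.6,"delta_pos": [0,0.03,0],"turn": 0}
    - {"fingers": -0.6,"delta_pos": [0,0.02,0],"turn": 0}
    - {"fingers": -0.6,"delta_pos": [0,0,0],"turn": 0}

```text
time: 57.88
tcp_pos: [0.4387, -0.5207, 0.2767]
tcp_rot: [0.01, 0.999, 0.01, 0.044]
wrist_force: [-1.4, -0.2, 0.2]
finger_gap: 0.0698
```

```bash
python3 - <<'E'
from h import *
s=get('scene'); t=get('top'); print(pose()[1].round(3),round(pose()[0]['time'],1))
a=cv2.resize(s['image'][100:400,70:470],None,fx=1.95,fy=1.95,interpolation=cv2.INTER_CUBIC); cv2.imwrite('pics/final.png',a); cv2.imwrite('pics/topf.png',t['image'])
h=cv2.cvtColor(t['image'],cv2.COLOR_BGR2HSV)
print('tins'); blobs(t,(h[...,1]<50)&(h[...,2]>130),.101,100,(440,180,550,310))
print('rib'); blobs(t,h[...,2]<80,.086,40,(475,225,520,285))
print('drum'); print(proj(s,(.552,.328,.124)))
hs=cv2.cvtColor(s['image'],cv2.COLOR_BGR2HSV); print('ball'); blobs(s,hs[...,2]<55,.11,15,(385,100,430,140))
print('drumcap top'); blobs(t,h[...,2]<70,.124,20,(195,140,235,185)); print(proj(t,(.552,.328,.124)))
E
```

```text
[ 0.44  -0.517  0.277] 58.0
tins
px [501. 222.] area 486 world [ 0.5477 -0.3442] sides [0.054 0.052] ang [ -79. -175.]
px [497. 273.] area 534 world [ 0.434  -0.3464] sides [0.055 0.054] ang [ -79. -175.]
rib
drum
[378.51229075 129.30901586]
ball
px [406. 121.] area 44 world [0.591  0.4256] sides [0.017 0.031] ang [ 32. -68.]
drumcap top
px [208. 165.] area 116 world [0.5534 0.3273] sides [0.036 0.033] ang [ -79. -166.]
px [232. 177.] area 61 world [0.5351 0.2663] sides [0.011 0.035] ang [ -79. -166.]
[206.56317992 164.5212739 ]
```

View pics/final.png

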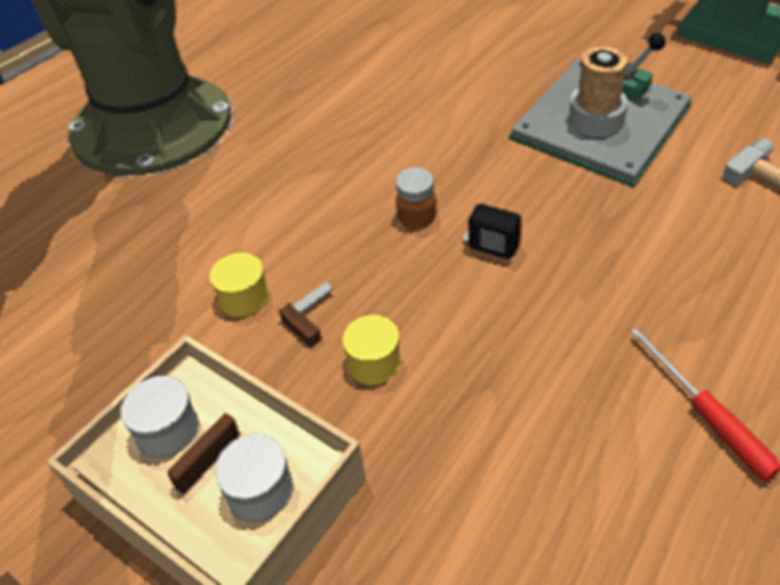

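The picture shows the drum home at (603,80) and the lever over, with its ball at (656,41). The divider lies inside the box with both tins upright at (160,415) and (255,477). The bystanders haven't moved. Handing in.

```bash
python3 -c "
from bench import ctrl
print(ctrl.sign_off())"
```

```text
the job is handed in; nothing more can be done
None
```

The whole job is done and was handed in at about 58 s of the 210 s limit; sign-off reports no verdict.

- **Drum:** I pressed it lightly (wrist force under 20 N) and turned it about 37° until it dropped 12 mm. The final top view puts its axis within about 2 mm of the socket, which is inside the calibration error.
- **Clamp lever:** I pushed it over until it met its stop. The ball shows at the 1.0 rad position in the last pictures.
- **Blocks:** only two were there. Both were seen lying flat in the box before the divider went on.
- **Divider:** the first grip missed because I lifted before the fingers had shut; nothing moved, and the second grip held. It met the ledges at the expected height. In the last picture it looks level and aligned, but the automatic check for its rib found nothing, so that rests on the contact height and the picture.
- **Tins:** both stand upright on the divider at about x = ±55 mm. The yellow look-alikes, tape, jar and square appear unmoved.

The tool drifted up to 0.1 rad off vertical during some moves. The parts were released at rest, and all visible ones looked flat or upright afterwards.

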